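# Gauge a cap nut on the three-start thread gauge and sort it

## Task

Try the cap nut that stands on the slotted plate: screw it down onto the threaded plug gauge as far as it will go, so that you see whether it runs fully home on the gauge's shoulder or stops short. Then unscrew it and stand it upright, open end down, in the shallow steel tray if it went fully home, or in the deep open-fronted reject bin if it stopped short. Leave the other cap nut on the foam mat and the loose fittings where they are.

Things in the scene. Friction and masses are not known exactly. Their poses are not given: they have to be found in the camera images.
- cap_1: closed hexagonal cap nut, bare aluminium: 50 mm across flats, 38 mm tall (39 mm at a raised ring on top), closed on top, open below, about 0.13 kg. Inside: right-hand three-start thread, 30 mm lead. Origin: centre of the open rim's underside, z towards the closed top, x axis normal to one of the flats. Either cap_1 or cap_2 stands on the slotted plate: that one is to be tried.
- cap_2: second cap nut, same sizes, mass, thread and axes as cap_1. The one of the two that does not stand on the slotted plate waits on the foam mat. One of them is bored too short: from outside they look alike.
- gauge: steel plug gauge with a right-hand three-start thread, fixed on the slotted plate. Origin: centre of its base, on the plate's top face; z up along the plug. Base 60 (x) x 44 (y) x 9 mm, post of 32 mm diameter, then a collar of 58 mm diameter from 34 to 44 mm above the origin. Above it the plug: 30 mm core, thread crests 39 mm in diameter.
- gauge_nose (a point): centre of the plug's flat top, 32 mm above the shoulder; gauge's axes. Nose 21 mm wide here, 30 mm 6 mm lower. A cap set over it with its x axis 15 to 25 deg anticlockwise (from above) of the gauge's x, or 120 or 240 deg more, drops on the thread start, rim about 10 mm above the shoulder; else it rests up to 19 mm above: turn it back. Clockwise screws down, 30 mm a turn; anticlockwise off.
- gauge_shoulder (a point): centre of the shoulder (top of the collar), 44 mm above the gauge's origin; its axes. A good cap comes home, rim on the shoulder, 135 to 145 deg clockwise of the thread start (up to 240 deg if set on otherwise). A short one stops dead about 6 mm above it. Friction holds the cap where it is let go; about 1 mm play. To take it off turn back to the start angle, then lift straight up.
- plate: slotted steel table plate 250 (x) x 300 (y) x 24 mm, fixed; three open slots run along its y. Origin: centre of the underside; the top face is 24 mm higher. It carries the gauge, the cap to be tried, and three loose fittings.
- stand_foot (a point): foot of the measuring stand at the far edge of the plate, on the plate's top face: a steel column of 20 mm diameter rises here to 280 mm above the plate, with a block 40 x 54 x 30 mm at its foot (centre 5 mm nearer to the plate's centre) and a clamp head 30 x 32 x 36 mm from 207 to 243 mm above the plate. Fixed obstacle for the gripper's body; x, y axes as the plate's.
- fitting_1: loose turned steel fitting standing upright between gauge and cap, 40 mm tall, 28 mm at its widest, 25 mm foot. Origin: centre of its underside. Leave it alone.
- fitting_2: loose turned steel fitting like fitting_1, standing at the far left of the plate. Leave it alone.
- fitting_3: loose turned steel fitting like fitting_1, standing near the edge of the plate that faces the robot. Leave it alone.
- mat: grooved black foam mat 120 (x) x 150 (y) x 24 mm, fixed, to the left or right of the plate; the waiting cap stands on it and some fittings lie along its +y edge. Origin: centre of its underside.
- clipbox: open grey plastic box of spring clips, 120 (x) x 150 (y) x 40 mm, fixed, on the other side of the plate from the mat. Not needed. Origin: centre of its underside.
- tray: tray for checked caps: shallow open sheet-steel tray, 190 (x) x 150 (y) mm outside, walls 3 mm thick and 26 mm high, ribbed rubber floor 6 mm above the bench, empty, fixed. Origin: centre of its underside. It may stand on the left or on the right of the plate.
- bin: reject bin: deep open-fronted plastic stacking bin, 190 (x) x 150 (y) mm outside, side and back walls 4 mm thick and 76 mm high, low front lip 34 mm high at -x, floor 4 mm above the bench, empty, fixed. Origin: centre of its underside. It stands on the other side of the plate from the tray.

How it is judged:
By the outcome, as a careful person would: the job done as asked, in the order asked, and still so for the second after the job is handed in, with the robot touching nothing.
It also fails if it takes over 61 s, if anything falls off the work surface, if the arm or the gripper's body presses on something with over 40 N, if the wrist force passes 120 N, or if a joint passes its speed limit or range.

## Robot

A 7-joint arm with a two-finger parallel gripper is mounted at the origin on the work surface. World frame = base frame: x ahead of the robot, y to its left, z up, the work surface at z = 0. Lengths are in m, angles in degrees, forces in N, time in s.
With the tool pointing down it reaches from about 0.425 to 0.875 m from the base axis. Payload 4.7 kg.
Tool frame: the origin (TCP) lies midway between the tips of the shut fingers; the grasp point (between the pads) lies 19 mm behind it; z points along the fingers, y is the line along which they close (so a half turn about z gives the same grasp; the last joint's range is limited). The gripper opens to 87 mm and grips with 3 to 60 N. Pads are 19 mm wide; open, the fingers measure 117 mm over their backs; the gripper's body (75 mm by 190 mm) begins 51 mm behind the grasp point.
Start: joints at [-70.812, 18.392, -4.016, 83.108, 1.295, 78.541, -3.26], TCP at [0.205, 0.617, 0.187] pointing down, gripper open.
Joint ranges: [-163.93, 163.93], [-17.29, 119.83], [-79.2, 71.16], [3.27, 140.29], [-89.18, 269.18], [5.43, 117.66], [-154.24, 154.24]. Speed limits (degrees/s): [147.25, 147.25, 180, 180, 180, 180, 180].

## Interface

Orientations are given as [roll, pitch, yaw] about the fixed x, y, z axes, in that order (R = Rz(yaw) Ry(pitch) Rx(roll)).
In Python, from cell import env gives the robot as it stands. The module is installed in compiled form; this text tells all that it offers.
- The arm moves only by the tool step_arm, never from a script. Its argument "rows" is a list of rows, each an object with "angular": the turn, a rotation vector about the tool's x, y, z in units of pi rad (1.0 is pi rad), a list of three; "slide": the shift along the tool's x, y, z in units of 500 mm (1.0 is 500 mm), a list of three; "jaw": the opening, from 0 (shut) to 1 (fully open). A call has 1 to 10 rows; each row shifts and turns the commanded pose from where the row before left it, along the tool's axes as they then stand; what a row does not reach is not made up. A row lasts 1/8 s, in which the tool goes at most 62.5 mm and 10.7 degrees, less where a joint would pass 70% of its speed; a pose out of reach is approached as far as the arm can. A call with a number of a shift or a turn outside -1 to 1 is refused whole. A call with a gripper value outside its range is refused whole. The fingers move at their own pace and stop on an object; "newtons" is the grip in N (left out, the last holds). Time passes only in rows, so rows that do not move let the fingers close. It gives the time, the measured TCP pose, the force, the opening and the grip force at its end, in the units of the state.
- env.get_obs(): the state, without advancing time (a new reading comes with each control period).
- env.read_camera(name): name is "scene" or "side" or "wrist"; returns the picture (384x512x3 uint8, red, green, blue); there is no depth.
- env.camera_info(name): a dict with "fx", "fy", "cx", "cy" (pixels), "R" (3x3) and "t" (3): a world point X has camera coordinates R X + t. Camera axes: x right, y down, z forward; pixel columns grow to the right and rows downward; lengths in m; the calibration is good to about 2 mm. A picture is of the moment at which its call begins: read the wrist's pose just before it. camera_info takes no time and is no camera call; for the wrist camera it gives the pose at the moment of the call.
- env.sign_off(): hands the job in; it is judged then, once.
The state is a dict: "time_s": time; "qpos": joint angles; "joint_velocities": joint speeds; "effort": joint torques, N m; "tool_pos": TCP position; "tool_rot": TCP orientation; "force": force on the tool from outside, world axes, zero at the start; "wrist_torque": the same for the moment, N m; "grip_width": finger opening in m; "grasp_force": force on a finger pad.
Only numpy, scipy, OpenCV 4.12 (cv2) and the standard library are available. Lean on these libraries where they do the work, as an engineer would, in place of code of your own. Each camera call takes 0.05 s, during which the arm holds its last target. There are 200 camera calls.

## Working session

There is one attempt and no reset: what is moved stays moved. The work goes in short steps, Python scripts to look and compute and a tool call to move; the robot and the scene stay as the last step left them, time stands still between calls to the robot, and variables do not carry over. Pictures are saved under pics/ and viewed, at most 11 in all, crops included, and the job is handed in when it is done.

Besides the shell and the picture viewer there is one more tool, called after "Call:" by a JSON object that holds its "op" and its "data", one argument or row to a line. step_arm: Moves the arm, as the interface text tells. Shifts and turns lie within -1 to 1; 1 stands for 500 mm of shift or pi rad of turn. Its arguments: {"type":"object","properties":{"rows":{"type":"array"},"newtons":{"type":"number"}},"required":["rows"]}

```bash
mkdir -p pics
cat > h.py <<'E'
import numpy as np, cv2, json
from cell import env
def snap(n,f):
    ci=env.camera_info(n); im=env.read_camera(n)
    cv2.imwrite('pics/'+f+'.png',im[:,:,::-1]); json.dump({k:np.asarray(v).tolist() for k,v in ci.items()},open('pics/'+f+'.json','w'))
def load(f):
    ci=json.load(open('pics/'+f+'.json')); return cv2.imread('pics/'+f+'.png'),{k:np.array(v) for k,v in ci.items()}
def ray(ci,u,v):
    d=ci['R'].T@np.array([(u-ci['cx'])/ci['fx'],(v-ci['cy'])/ci['fy'],1.]); return -ci['R'].T@ci['t'],d/np.linalg.norm(d)
def onz(ci,u,v,z):
    o,d=ray(ci,u,v); return o+d*(z-o[2])/d[2]
def tri(rs):
    A=0;b=0
    for o,d in rs:
        P=np.eye(3)-np.outer(d,d); A=A+P; b=b+P@o
    X=np.linalg.solve(A,b); return X,[np.linalg.norm((np.eye(3)-np.outer(d,d))@(X-o)) for o,d in rs]
def proj(ci,X):
    c=ci['R']@np.asarray(X,float)+ci['t']; return ci['fx']*c[0]/c[2]+ci['cx'],ci['fy']*c[1]/c[2]+ci['cy']
E
python3 - <<'E'
from h import *
for n in('scene','side','wrist'):
    snap(n,n+'0'); ci=env.camera_info(n); print(n,np.round(-np.array(ci['R']).T@ci['t'],3),np.round(ci['R'],2).tolist(),ci['fx'],ci['cx'],ci['cy'])
o=env.get_obs(); print(o)
a=[cv2.imread(f'pics/{n}0.png') for n in('scene','side')]
cv2.imwrite('pics/both.png',cv2.resize(np.vstack(a),None,fx=.78,fy=.78))
E
```

```text
scene [1.253 0.203 0.669] [[-0.27, 0.96, -0.01], [0.58, 0.15, -0.8], [-0.77, -0.22, -0.6]] 413.7750938167819 259.3170703768125 192.42073673839786
side [0.338 0.703 0.593] [[-0.97, -0.26, -0.01], [-0.13, 0.55, -0.83], [0.22, -0.8, -0.56]] 360.89153971555373 259.64494886117546 188.78829355887117
wrist [0.135 0.639 0.384] [[0.32, 0.95, -0.0], [0.91, -0.3, 0.27], [0.25, -0.09, -0.96]] 317.3038034438215 253.1799408170621 197.61393634278932
{'time_s': 0.15, 'qpos': array([-70.81050082,  18.42977063,  -4.0153342 ,  83.15816906,
         1.29455179,  78.54179025,  -3.26213246]), 'joint_velocities': array([ 0.01261901, -0.25099165, -0.03715101, -0.15384924, -0.0343717 ,
        0.00591481, -0.03731065]), 'effort': array([ 2.39082356e-04, -4.91792536e+01, -4.04468626e-01, -3.12876892e+01,
       -6.40269136e-02,  4.03894752e-02,  9.13592658e-05]), 'tool_pos': array([0.20487266, 0.61637169, 0.18591342]), 'tool_rot': array([-1.79915462e+02,  4.70298048e-03,  1.61617474e+02]), 'force': array([ 0.083928  , -0.27224216,  0.21812401]), 'wrist_torque': array([-0.02559309, -0.04879783,  0.00580193]), 'grasp_force': 0.0, 'grip_width': 0.08692376625813997}
```

View pics/scene0.png

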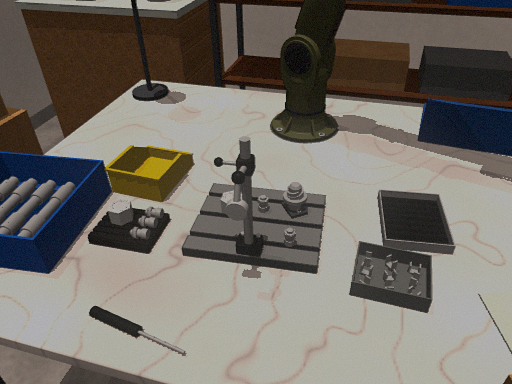

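View pics/side0.png

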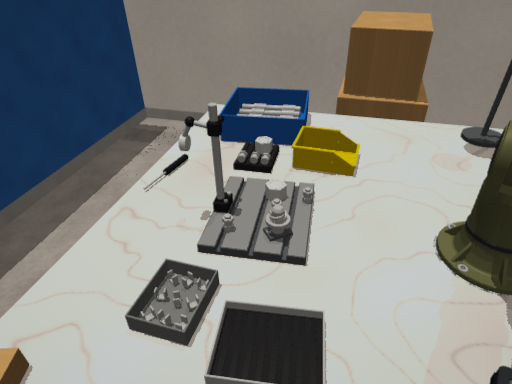

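The scene view shows the gauge at (295,195), the tested cap at (235,205) partly hidden by the stand, the fittings at (263,203) and (290,236), the tray on the right side (+y) at (415,220), and the yellow bin at (150,170). In the side view, the gauge nose is at about (277,205), the cap at (277,190), and the other cap on the mat at (264,145).

Run:
```python
from h import *
_,a=load('scene0');_,b=load('side0')
for n,p,q in [('cap',(235,200),(277,186)),('gaugetop',(295,186),(277,204)),('foot',(250,250),(222,208)),('fit1',(263,198),(308,188)),('fit?',(290,230),(228,216)),('tray c',(415,220),(270,345))]:
    X,e=tri([ray(a,*p),ray(b,*q)]); print(n,X.round(3),np.round(e,4))
for n,p in [('pl1',(188,258)),('pl2',(319,265)),('pl3',(327,193)),('pl4',(213,186))]: print(n,onz(a,*p,.024).round(3))
for n,p in [('pl a',(204,250)),('pl b',(304,257)),('pl c',(314,182))]: print(n,onz(b,*p,.024).round(3))
for n,p in [('t1',(379,192)),('t2',(443,194)),('t3',(450,242)),('t4',(387,240))]: print(n,onz(a,*p,.026).round(3))
for n,p in [('b1',(109,154)),('b2',(131,146)),('b3',(193,152)),('b4',(155,170))]: print(n,onz(a,*p,.076).round(3))
```

```text
cap [ 0.51  -0.077  0.055] [0.0043 0.0043]
gaugetop [0.479 0.062 0.101] [0.0046 0.0046]
foot [0.637 0.    0.021] [0.0011 0.0011]
fit1 [ 0.439 -0.04   0.052] [0.0363 0.0363]
fit? [0.592 0.078 0.061] [0.0009 0.0009]
tray c [0.426 0.349 0.012] [0.0038 0.0038]
pl1 [ 0.695 -0.122  0.024]
pl2 [0.644 0.153 0.024]
pl3 [0.39  0.133 0.024]
pl4 [ 0.435 -0.163  0.024]
pl a [0.621 0.163 0.024]
pl b [0.4   0.13  0.024]
pl c [ 0.42  -0.175  0.024]
t1 [0.356 0.262 0.026]
t2 [0.324 0.418 0.026]
t3 [0.504 0.421 0.026]
t4 [0.533 0.287 0.026]
b1 [ 0.433 -0.463  0.076]
b2 [ 0.379 -0.426  0.076]
b3 [ 0.366 -0.243  0.076]
b4 [ 0.473 -0.304  0.076]
```

```bash
cat >> h.py <<'E'
def plan(x,y,z,yaw,n,jaw=1.0,start=None,chk=True):
    """n equal rows from the current (or start=[x,y,z,yaw]) pose, tool kept pointing down; prints rows"""
    o=env.get_obs()
    p=list(o['tool_pos'])+[o['tool_rot'][2]] if start is None else list(start)
    p=np.array(p,float); dyaw=(yaw-p[3]); 
    if abs(dyaw)>180 and start is None: dyaw-=360*np.sign(dyaw)
    T=np.array([x,y,z,p[3]+dyaw]); out=[]; c=p.copy()
    tilt=(np.array([0,0,0.]))
    for i in range(n):
        w=p+(T-p)*(i+1)/n; d=w-c; a=np.radians(c[3])
        s=np.round(np.array([np.cos(a)*d[0]+np.sin(a)*d[1],np.sin(a)*d[0]-np.cos(a)*d[1],-d[2]])/.5,4)
        r=round(-d[3]/180,4); out.append((s.tolist(),r))
        m=s*.5; c[:3]+=[np.cos(a)*m[0]+np.sin(a)*m[1],np.sin(a)*m[0]-np.cos(a)*m[1],-m[2]]; c[3]+=-r*180
    for s,r in out: print(s,r)
    print('end',c.round(4),'max mm',max(np.linalg.norm(s)*500 for s,_ in out),'max deg',max(abs(r)*180 for _,r in out)); return c
E
python3 - <<'E'
from h import *
_,a=load('scene0');_,b=load('side0')
X,e=tri([ray(a,233,205),ray(b,185,143)]);print('dial',X,e)
plan(.46,0,.27,90,14)
E
```

```text
dial [ 0.71494117 -0.00078248  0.20439086] [np.float64(0.004452770546920775), np.float64(0.004452770546920982)]
[-0.0624, -0.0721, -0.012] 0.0284
[-0.0685, -0.0662, -0.012] 0.0284
[-0.0741, -0.0598, -0.012] 0.0285
[-0.0793, -0.053, -0.012] 0.0284
[-0.0836, -0.0457, -0.0121] 0.0284
[-0.0873, -0.0381, -0.012] 0.0284
[-0.0904, -0.0302, -0.012] 0.0284
[-0.0928, -0.0219, -0.012] 0.0285
[-0.0943, -0.0136, -0.012] 0.0284
[-0.0952, -0.0052, -0.012] 0.0284
[-0.0952, 0.0034, -0.012] 0.0284
[-0.0946, 0.0118, -0.012] 0.0284
[-0.0931, 0.0202, -0.0121] 0.0285
[-0.0909, 0.0285, -0.012] 0.0284
end [ 0.46    0.      0.27   89.9955] max mm 48.066334372406644 max deg 5.13
```

Call:
{"op": "step_arm", "data": {
  "rows": [
    {"slide": [-0.062, -0.072, -0.012], "angular": [0, 0, 0.0284], "jaw": 1},
    {"slide": [-0.069, -0.066, -0.012], "angular": [0, 0, 0.0284], "jaw": 1},
    {"slide": [-0.074, -0.06, -0.012], "angular": [0, 0, 0.0284], "jaw": 1},
    {"slide": [-0.079, -0.053, -0.012], "angular": [0, 0, 0.0284], "jaw": 1},
    {"slide": [-0.084, -0.046, -0.012], "angular": [0, 0, 0.0284], "jaw": 1},
    {"slide": [-0.087, -0.038, -0.012], "angular": [0, 0, 0.0284], "jaw": 1},
    {"slide": [-0.09, -0.03, -0.012], "angular": [0, 0, 0.0284], "jaw": 1}
  ]
}}

```text
time_s: 1.02
tool_pos: [0.3328, 0.3073, 0.2288]
tool_rot: [180.0, -0.0, 125.7]
force: [0.5, -0.2, 0.5]
grip_width: 0.0874
grasp_force: 0.0
```

Call:
{"op": "step_arm", "data": {
  "rows": [
    {"slide": [-0.093, -0.022, -0.012], "angular": [0, 0, 0.0284], "jaw": 1},
    {"slide": [-0.094, -0.014, -0.012], "angular": [0, 0, 0.0284], "jaw": 1},
    {"slide": [-0.095, -0.005, -0.012], "angular": [0, 0, 0.0284], "jaw": 1},
    {"slide": [-0.095, 0.003, -0.012], "angular": [0, 0, 0.0284], "jaw": 1},
    {"slide": [-0.095, 0.012, -0.012], "angular": [0, 0, 0.0284], "jaw": 1},
    {"slide": [-0.093, 0.02, -0.012], "angular": [0, 0, 0.0284], "jaw": 1},
    {"slide": [-0.091, 0.028, -0.012], "angular": [0, 0, 0.0284], "jaw": 1},
    {"slide": [0, 0, 0], "angular": [0, 0, 0], "jaw": 1}
  ]
}}

```text
time_s: 2.02
tool_pos: [0.4605, -0.0035, 0.2712]
tool_rot: [179.9, 0.0, 89.6]
force: [-0.5, 1.2, -0.9]
grip_width: 0.0869
grasp_force: 0.0
```

Run:
```python
from h import *
snap('wrist','w1'); o=env.get_obs(); print(o['time_s'],o['tool_pos'],o['tool_rot'],o['qpos'])
im=cv2.imread('pics/w1.png'); cv2.imwrite('pics/w1b.png',cv2.resize(im,(800,600),interpolation=cv2.INTER_CUBIC))
```

```text
2.075 [ 0.4597532  -0.00078541  0.27080661] [ 1.79995886e+02 -2.65112797e-02  8.98482250e+01] [-37.48119279  -9.08307004  30.57485236 101.79333461   4.59102865
  86.04897613  -7.69019468]
```

View pics/w1b.png

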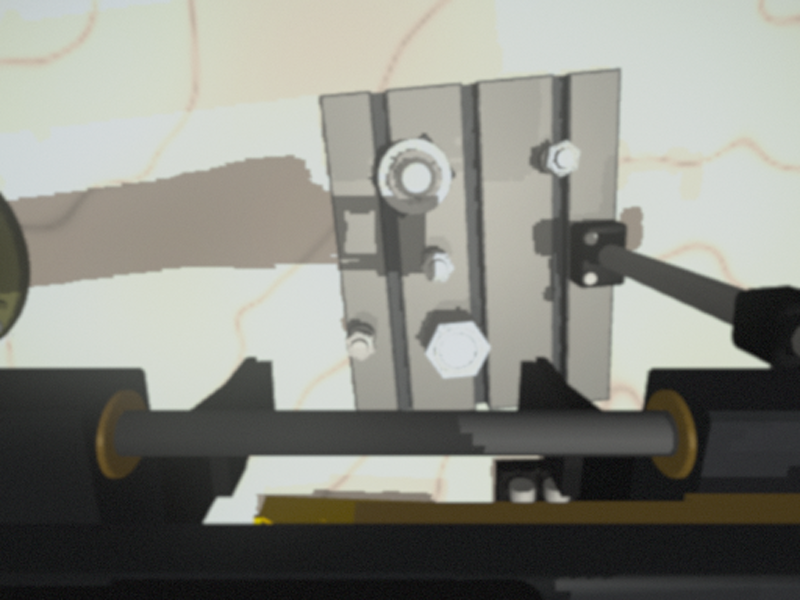

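The wrist view shows the cap at (457,349) in the 800 px picture, the gauge nose at (415,178), fittings at (438,266), (360,342) and (562,158), and the stand foot at (600,255).

```bash
cat >> h.py <<'E'
def blob(im,u,v,thr,win=45):
    """bright blob containing/nearest pixel (u,v): contour in full-picture pixels"""
    g=cv2.cvtColor(im,cv2.COLOR_BGR2GRAY); x0,y0=max(int(u)-win,0),max(int(v)-win,0)
    s=cv2.resize(g[y0:y0+2*win,x0:x0+2*win],None,fx=4,fy=4,interpolation=cv2.INTER_CUBIC)
    m=(s>thr).astype(np.uint8); cs,_=cv2.findContours(m,cv2.RETR_EXTERNAL,cv2.CHAIN_APPROX_NONE)
    q=((u-x0)*4+1.5,(v-y0)*4+1.5); c=max(cs,key=lambda c:cv2.pointPolygonTest(c,q,True))
    return (c[:,0,:].astype(float)-1.5)/4+[x0,y0]
def hexfit(P):
    """P Nx2 world points of a hexagon outline: centre, flat width, angle of a flat normal mod 60"""
    best=None; P=cv2.convexHull(P.astype(np.float32))[:,0,:].astype(float)
    for th in np.arange(0,60,.25):
        A=[];b=[];W=[]
        for k in range(3):
            a=np.radians(th+60*k); n=np.array([np.cos(a),np.sin(a)]); s=P@n
            A.append(n);b.append((s.max()+s.min())/2);W.append(s.max()-s.min())
        c=np.linalg.lstsq(np.array(A),np.array(b),rcond=None)[0]
        if best is None or sum(W)<best[0]: best=(sum(W),c,W,th)
    return best
E
python3 - <<'E'
from h import *
im,ci=load('w1'); s=512/800
g=cv2.cvtColor(im,cv2.COLOR_BGR2GRAY)
print('gray cap',g[int(349*s),int(430*s):int(495*s)],'nose',g[int(178*s),int(370*s):int(460*s)])
for thr in(170,185,200):
    c=blob(im,457*s,349*s,thr); W=np.array([onz(ci,u,v,.062)[:2] for u,v in c]); h=hexfit(W); print(thr,h[1].round(4),np.round(h[2],4),h[3])
    c=blob(im,415*s,178*s,thr,30); e,r=cv2.minEnclosingCircle(c.astype(np.float32)); print('nose',e,r,onz(ci,*e,.1).round(4),r/ci['fx']*.37)
E=lambda p,z=.024:onz(ci,p[0]*s,p[1]*s,z)[:2]
for n,p,q in[('left',(321,97),(356,408)),('right',(620,70),(608,398)),('top',(321,97),(620,70)),('sl',(471,85),(487,400)),('sl1',(374,93),(400,405))]:
    a,b=E(p),E(q);d=b-a;print(n,a.round(3),b.round(3),np.degrees(np.arctan2(d[1],d[0])).round(2))
E
```

```text
gray cap [217 215 201 196 209 215 215 218 219 218 219 218 218 218 218 219 219 219
 219 218 218 218 218 218 219 219 218 219 217 214 212 217 217 216 218 218
 217 213 196 178 168] nose [145 128 101  84  86 119 170 206 216 214 193 159 149 163 171 162 142 135
 129 129 144 178 208 216 216 216 216 217 216 216 216 216 217 216 217 216
 216 217 214 192 158 143 150 166 172 176 187 204 214 217 217 215 188 154
 147 168 185 192]
170 [ 0.5144 -0.0835] [0.0542 0.0518 0.0525] 34.75
nose (266.27874755859375, 113.4425277709961) 9.754744529724121 [0.4761 0.0637 0.1   ] 0.011374762725266047
185 [ 0.5143 -0.0833] [0.0513 0.0504 0.0502] 35.25
nose (266.125, 113.375) 9.397573471069336 [0.4759 0.0638 0.1   ] 0.010958274519742003
200 [ 0.5141 -0.0832] [0.0495 0.0491 0.0487] 35.5
nose (266.25, 113.4552230834961) 8.897192001342773 [0.4761 0.0637 0.1   ] 0.010374792248841311
left [0.4   0.128] [ 0.42  -0.158] -85.86
right [0.647 0.146] [ 0.669 -0.149] -85.76
top [0.4   0.128] [0.647 0.146] 4.31
sl [0.524 0.136] [ 0.55 -0.15] -84.97
sl1 [0.444 0.131] [ 0.464 -0.155] -85.99
```

Run:
```python
from h import *
im,ci=load('w1'); s=512/800
for n,p in[('f1',(438,264)),('f3',(360,340)),('f2',(564,157)),('foot',(598,255))]: print(n,onz(ci,p[0]*s,p[1]*s,.06 if n!='foot' else .054).round(3))
c=plan(.492,-.05,.2,125.4,6)
```

```text
f1 [ 0.496 -0.007  0.06 ]
f3 [ 0.429 -0.074  0.06 ]
f2 [0.595 0.078 0.06 ]
foot [ 0.632 -0.002  0.054]
[-0.0164, 0.0108, 0.0236] -0.0329
[-0.0174, 0.009, 0.0236] -0.0329
[-0.0182, 0.0072, 0.0236] -0.033
[-0.0189, 0.0053, 0.0236] -0.0329
[-0.0194, 0.0033, 0.0236] -0.0329
[-0.0195, 0.0013, 0.0236] -0.0329
end [ 4.920000e-01 -5.000000e-02  2.000000e-01  1.253982e+02] max mm 15.364000130174434 max deg 5.94
```

Call:
{"op": "step_arm", "data": {
  "rows": [
    {"slide": [-0.016, 0.011, 0.024], "angular": [0, 0, -0.033], "jaw": 1},
    {"slide": [-0.017, 0.009, 0.024], "angular": [0, 0, -0.033], "jaw": 1},
    {"slide": [-0.018, 0.007, 0.024], "angular": [0, 0, -0.033], "jaw": 1},
    {"slide": [-0.019, 0.005, 0.024], "angular": [0, 0, -0.033], "jaw": 1},
    {"slide": [-0.019, 0.003, 0.023], "angular": [0, 0, -0.033], "jaw": 1},
    {"slide": [-0.019, 0.001, 0.023], "angular": [0, 0, -0.033], "jaw": 1},
    {"slide": [0, 0, 0], "angular": [0, 0, 0], "jaw": 1}
  ]
}}

```text
time_s: 2.95
tool_pos: [0.4905, -0.0467, 0.1986]
tool_rot: [-179.9, -0.1, 125.7]
force: [0.1, -0.2, 0.4]
grip_width: 0.0872
grasp_force: 0.0
```

Run:
```python
from h import *
snap('wrist','w2'); o=env.get_obs(); print(o['time_s'],o['tool_pos'],o['tool_rot'],o['qpos'])
im=cv2.imread('pics/w2.png'); cv2.imwrite('pics/w2b.png',cv2.resize(im,(800,600),interpolation=cv2.INTER_CUBIC))
```

```text
3.0 [ 0.4908381  -0.04641731  0.19935264] [-1.79946944e+02 -5.90744739e-02  1.25676246e+02] [-37.1884143   -2.81131025  38.6818269  104.87465901   1.78451922
  77.40453114  36.74438356]
```

View pics/w2b.png

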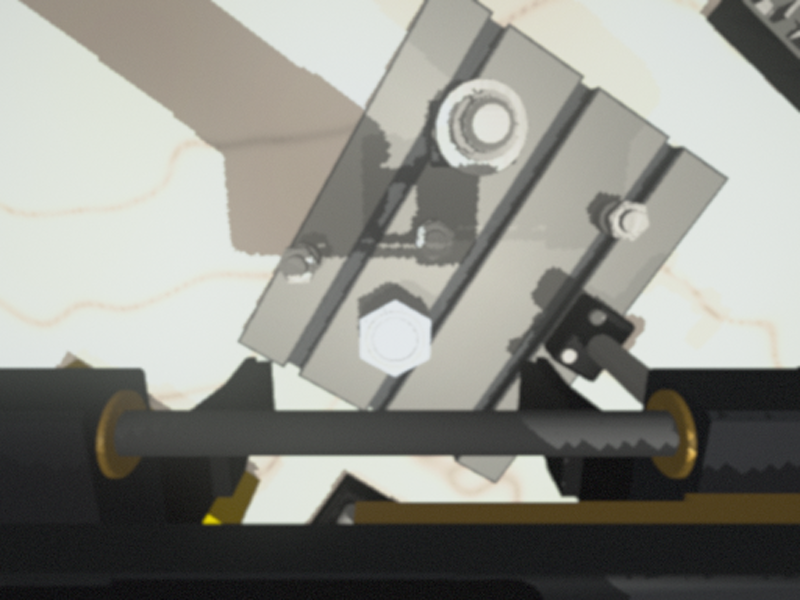

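The closer view shows the cap at (395,337), with its flats facing left and right and so in line with the fingers, and the gauge nose at (490,122).

Run:
```python
from h import *
s=512/800
im1,c1=load('w1');im2,c2=load('w2');ims,cs=load('scene0');imd,cd=load('side0')
cen=lambda c:np.array([(c[:,0].max()+c[:,0].min())/2,(c[:,1].max()+c[:,1].min())/2])
a=[];n=[]
for im,ci,p,q in((im1,c1,(457,349),(415,178)),(im2,c2,(395,337),(490,122))):
    c=blob(im,p[0]*s,p[1]*s,190); h=hexfit(np.array([onz(ci,u,v,.062)[:2] for u,v in c])); print('cap',h[1].round(4),np.round(h[2],4),h[3])
    m=cv2.moments(c.astype(np.float32)); a.append(ray(ci,m['m10']/m['m00'],m['m01']/m['m00']))
    c=blob(im,q[0]*s,q[1]*s,190,30); e,r=cv2.minEnclosingCircle(c.astype(np.float32)); n.append(ray(ci,*e)); print('nose',onz(ci,*e,.1).round(4),r)
print('tri cap',tri(a),'nose',tri(n))
A=cv2.resize(ims[165:235,255:335],(400,350),interpolation=cv2.INTER_CUBIC);B=cv2.resize(imd[190:260,240:320],(400,350),interpolation=cv2.INTER_CUBIC)
t=im1[70:150,215:315]; C=cv2.resize(t,(400,250),interpolation=cv2.INTER_CUBIC)
C=cv2.resize(im1[77:147,226:306],(400,350)[:2],interpolation=cv2.INTER_CUBIC)[:250]; D=cv2.resize(im2[40:110,270:350],(400,350),interpolation=cv2.INTER_CUBIC)[:250]
o=np.vstack([np.hstack([A,B]),np.hstack([C,D])]); o=(255*(o/255.)**.6).astype(np.uint8); cv2.imwrite('pics/g.png',o)
```

```text
cap [ 0.5143 -0.0833] [0.0507 0.0498 0.0498] 35.5
nose [0.4758 0.0638 0.1   ] 9.240804672241211
cap [ 0.5149 -0.0833] [0.0546 0.0516 0.0522] 35.25
nose [0.4759 0.0638 0.1   ] 12.559646606445312
tri cap (array([ 0.51391595, -0.08275418,  0.06241376]), [np.float64(2.2920290522323837e-05), np.float64(2.2920290522274505e-05)]) nose (array([0.47579169, 0.06374788, 0.10049896]), [np.float64(4.2413069441486736e-05), np.float64(4.2413069441295076e-05)])
```

View pics/g.png

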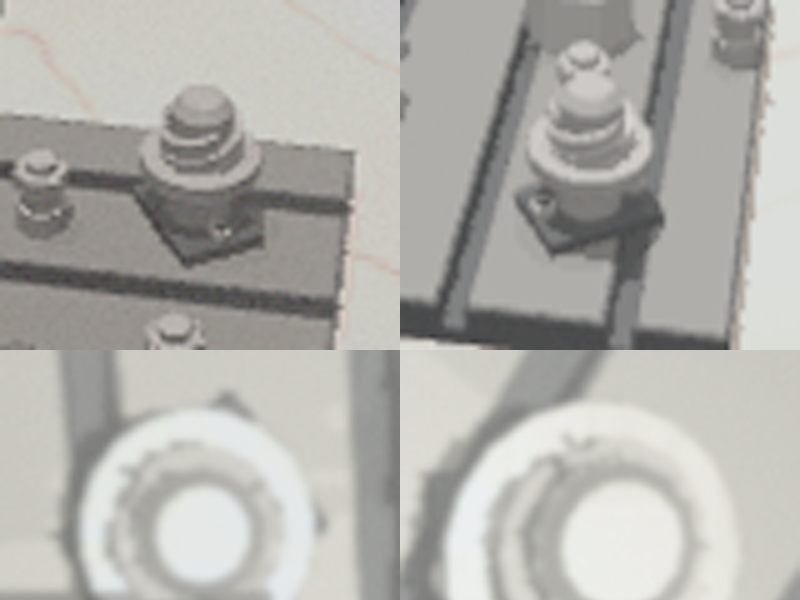

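Top left is the scene view and top right the side view of the gauge: base corners at (137,190), (188,258), (263,236) and at (515,197), (553,250), (663,215), with a bolt hole near each end.

Run:
```python
from h import *
_,cs=load('scene0');_,cd=load('side0'); g=np.array([.4758,.0638])
for n,ci,x,y,P in(('sc',cs,255,165,[(137,190),(188,255),(263,234),(223,231)]),('sd',cd,240,190,[(117,195),(153,246),(263,210),(143,203)])):
    W=[onz(ci,x+u/5,y+v/5,.031)[:2] for u,v in P]
    for w in W: d=w-g; print(n,w.round(4),np.linalg.norm(d).round(4),np.degrees(np.arctan2(d[1],d[0])).round(1))
    for i in(0,1): d=W[i+1]-W[i]; print(' edge',np.linalg.norm(d).round(4),np.degrees(np.arctan2(d[1],d[0])).round(1))
o=env.get_obs()
plan(.5142,-.083,.085,125.4,6)
plan(.5142,-.083,.031,125.4,4,start=(.5142,-.083,.085,125.4))
```

```text
sc [0.4683 0.0334] 0.0313 -103.9
sc [0.5106 0.0681] 0.035 7.0
sc [0.4862 0.0997] 0.0374 73.9
sc [0.4888 0.0807] 0.0213 52.4
 edge 0.0547 39.3
 edge 0.0399 127.6
sd [0.5073 0.0685] 0.0318 8.5
sd [0.4822 0.0991] 0.0359 79.7
sd [0.4379 0.0623] 0.0379 -177.7
sd [0.4939 0.0711] 0.0195 22.0
 edge 0.0396 129.2
 edge 0.0576 -140.2
[-0.0144, -0.0008, 0.0381] 0.0003
[-0.0145, -0.0008, 0.0381] 0.0002
[-0.0144, -0.0007, 0.0382] 0.0003
[-0.0145, -0.0008, 0.0381] 0.0002
[-0.0144, -0.0007, 0.0381] 0.0003
[-0.0145, -0.0007, 0.0381] 0.0002
end [ 5.142000e-01 -8.300000e-02  8.500000e-02  1.254062e+02] max mm 20.41500673524258 max deg 0.05399999999999999
[0.0, 0.0, 0.027] -0.0
[0.0, 0.0, 0.027] -0.0
[0.0, 0.0, 0.027] -0.0
[0.0, 0.0, 0.027] -0.0
end [ 5.142e-01 -8.300e-02  3.100e-02  1.254e+02] max mm 13.5 max deg 0.0
```

Call:
{"op": "step_arm", "data": {
  "rows": [
    {"slide": [-0.0145, -0.001, 0.038], "angular": [0, 0, 0], "jaw": 1},
    {"slide": [-0.0145, -0.001, 0.038], "angular": [0, 0, 0], "jaw": 1},
    {"slide": [-0.0145, -0.001, 0.038], "angular": [0, 0, 0], "jaw": 1},
    {"slide": [-0.0145, -0.001, 0.038], "angular": [0, 0, 0.001], "jaw": 1},
    {"slide": [-0.0145, 0, 0.038], "angular": [0, 0, 0], "jaw": 1},
    {"slide": [-0.0145, 0, 0.038], "angular": [0, 0, 0.001], "jaw": 1},
    {"slide": [0, 0, 0], "angular": [0, 0, 0], "jaw": 1}
  ]
}}

```text
time_s: 3.88
tool_pos: [0.5141, -0.0841, 0.0845]
tool_rot: [-179.9, -0.1, 125.3]
force: [0.2, 0.6, 0.2]
grip_width: 0.0869
grasp_force: 0.0
```

Run:
```python
from h import *
plan(.5142,-.083,.031,125.4,4)
```

```text
[0.0004, 0.0003, 0.0268] -0.0002
[0.0004, 0.0004, 0.0267] -0.0001
[0.0004, 0.0003, 0.0268] -0.0002
[0.0004, 0.0004, 0.0267] -0.0001
end [ 5.142000e-01 -8.300000e-02  3.100000e-02  1.253951e+02] max mm 13.402331886653158 max deg 0.036000000000000004
```

Call:
{"op": "step_arm", "data": {
  "rows": [
    {"slide": [0, 0, 0.027], "angular": [0, 0, 0], "jaw": 1},
    {"slide": [0, 0, 0.027], "angular": [0, 0, 0], "jaw": 1},
    {"slide": [0.001, 0.001, 0.027], "angular": [0, 0, 0], "jaw": 1},
    {"slide": [0, 0, 0.026], "angular": [0, 0, 0], "jaw": 1},
    {"slide": [0, 0, 0], "angular": [0, 0, 0], "jaw": 0.5},
    {"slide": [0, 0, 0], "angular": [0, 0, 0], "jaw": 0.3},
    {"slide": [0, 0, 0], "angular": [0, 0, 0], "jaw": 0.3},
    {"slide": [0, 0, 0], "angular": [0, 0, 0], "jaw": 0.3}
  ],
  "newtons": 40
}}

```text
time_s: 4.88
tool_pos: [0.5156, -0.0835, 0.0327]
tool_rot: [179.9, 0.0, 125.3]
force: [-1.0, -0.1, -0.1]
grip_width: 0.0548
grasp_force: 0.0
```

Run:
```python
from h import *
o=env.get_obs(); print(o['tool_pos'],o['tool_rot'],o['grip_width'],o['grasp_force'],o['force'])
c=plan(.5142,-.083,.15,125.4,3)
c=plan(.4758,.0638,.15,209.5,10,start=c)
```

```text
[ 0.5156092  -0.08352103  0.03268814] [1.79948316e+02 1.70425630e-02 1.25332086e+02] 0.054753448243234554 0.0 [-0.97057185 -0.05997432 -0.12490081]
[0.0008, -0.0006, -0.0782] -0.0001
[0.0009, -0.0005, -0.0782] -0.0002
[0.0008, -0.0006, -0.0782] -0.0001
end [ 5.142000e-01 -8.300000e-02  1.500000e-01  1.254041e+02] max mm 39.10338859996663 max deg 0.036000000000000004
[0.0284, 0.0107, -0.0] -0.0467
[0.0265, 0.0148, -0.0] -0.0467
[0.024, 0.0185, -0.0] -0.0468
[0.0211, 0.0219, -0.0] -0.0467
[0.0177, 0.0246, -0.0] -0.0467
[0.0139, 0.027, -0.0] -0.0467
[0.0097, 0.0287, -0.0] -0.0467
[0.0055, 0.0299, -0.0] -0.0468
[0.001, 0.0303, -0.0] -0.0467
[-0.0034, 0.0302, -0.0] -0.0467
end [4.758000e-01 6.380000e-02 1.500000e-01 2.095001e+02] max mm 15.2054266628727 max deg 8.424
```

Call:
{"op": "step_arm", "data": {
  "rows": [
    {"slide": [0, 0, 0], "angular": [0, 0, 0], "jaw": 0.3},
    {"slide": [0, 0, 0], "angular": [0, 0, 0], "jaw": 0.3},
    {"slide": [0, 0, 0], "angular": [0, 0, 0], "jaw": 0.3},
    {"slide": [0, 0, 0], "angular": [0, 0, 0], "jaw": 0.3}
  ],
  "newtons": 40
}}

```text
time_s: 5.38
tool_pos: [0.5153, -0.0835, 0.0323]
tool_rot: [180.0, -0.0, 125.3]
force: [-0.6, 0.0, 0.6]
grip_width: 0.0266
grasp_force: 0.0
```

Run:
```python
from h import *
o=env.get_obs(); print(o['tool_pos'],o['tool_rot'],o['grip_width'],o['grasp_force'],o['force'])
```

```text
[ 0.51525042 -0.08352803  0.03225184] [ 1.79995401e+02 -9.50077990e-04  1.25331978e+02] 0.026570425620928963 0.0 [-0.62969856  0.01419453  0.57954366]
```

The fingers closed to 27 mm without touching the cap, so I'll look before doing anything else.

Run:
```python
from h import *
snap('wrist','w3');snap('scene','s3');snap('side','d3')
a=cv2.imread('pics/w3.png');b=cv2.imread('pics/s3.png')[110:290,170:370];c=cv2.imread('pics/d3.png')[120:260,180:340]
o=np.hstack([np.vstack([cv2.resize(b,(330,297),interpolation=2),cv2.resize(c,(330,289),interpolation=2)]),cv2.resize(a,(470,353))[:,:].repeat(1,0) if 0 else cv2.copyMakeBorder(cv2.resize(a,(470,353)),0,233,0,0,cv2.BORDER_CONSTANT)])
cv2.imwrite('pics/c3.png',o)
```

```text
(no output)
```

View pics/c3.png

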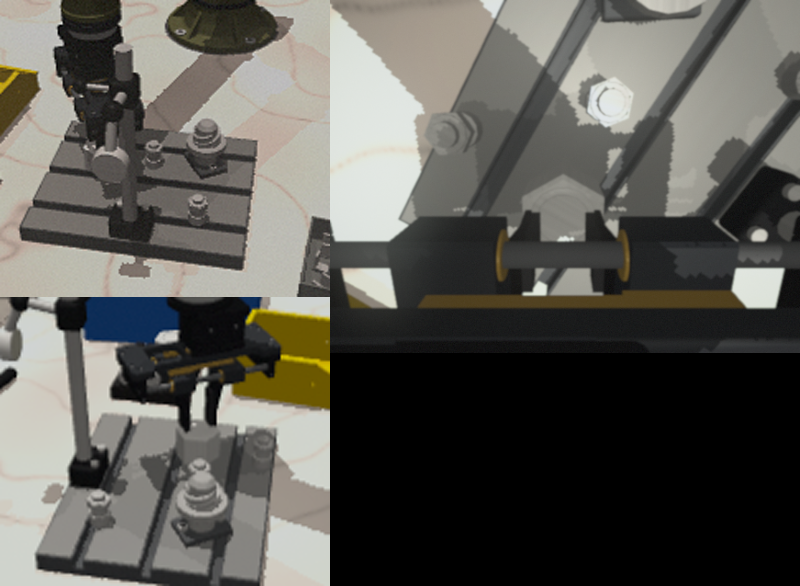

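The wrist view shows the cap's outline at (563,200) in front of or under the shut fingers. The side view shows the fingertips at or above the cap's top. I'll check where the calibration puts the TCP in these pictures.

Run:
```python
from h import *
T=np.array([.5153,-.0835,.0323])
for f in('w3','s3','d3'):
    im,ci=load(f); print(f,'tcp',np.round(proj(ci,T),1),'tcp+60',np.round(proj(ci,T+[0,0,.06]),1),'cap top',np.round(proj(ci,[.5142,-.083,.062]),1),'nose',np.round(proj(ci,[.4758,.0638,.1]),1))
a,ca=load('d3'); b,cb=load('w3')
A=cv2.resize(a[140:220,240:310],None,fx=7,fy=7,interpolation=2); B=cv2.resize(b[170:384,100:412],(780-490+200,336))
A=cv2.resize(A,(490,560)); 
B=cv2.resize(b[170:330,180:300],(310,413),interpolation=2); B=cv2.copyMakeBorder(B,0,147,0,0,0)
o=np.hstack([A,B]); cv2.imwrite('pics/c4.png',(255*(o/255.)**.5).astype(np.uint8))
```

```text
w3 tcp [254.1 222.3] tcp+60 [254.4 265.3] cap top [253.2 238.5] nose [ 411.8 -108.6]
s3 tcp [231.5 206.7] tcp+60 [230.1 186.9] cap top [231.2 196.8] nose [294.9 183.9]
d3 tcp [274.5 192.7] tcp+60 [274.7 173.9] cap top [275.  183.7] nose [277.1 206.6]
```

View pics/c4.png

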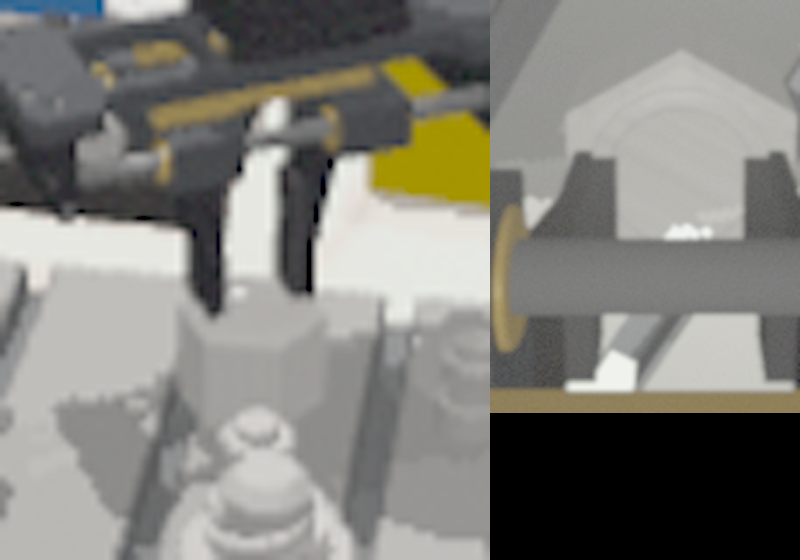

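The crops show the fingertips above the cap's top face: about (270,184) and (283,181) in the side picture, and v≈229 in the wrist picture. So the tips are higher than the reported TCP. I'll measure by how much.

Run:
```python
from h import *
_,w=load('w3');_,d=load('d3');_,s=load('s3')
for n,p,q in(('mid',(253.6,229),(276.3,183)),('A',(228.4,229),(283,181.4)),('B',(278.8,229),(270,184.3)),('A2',(228.4,229),(270,184.3)),('B2',(278.8,229),(283,181.4))):
    print(n,tri([ray(w,*p),ray(d,*q)]))
o=env.get_obs();print(o['tool_pos'],o['tool_rot'],o['qpos'],o['grip_width'],o['time_s'],o['force'])
```

```text
mid (array([ 0.509149  , -0.07565823,  0.06978659]), [np.float64(0.0001230110990810487), np.float64(0.0001230110990811134)])
A (array([ 0.4950727 , -0.08253636,  0.07308647]), [np.float64(0.0025349503930657846), np.float64(0.002534950393065739)])
B (array([ 0.52278577, -0.06842448,  0.06750236]), [np.float64(0.0016300600364098894), np.float64(0.0016300600364098257)])
A2 (array([ 0.51432105, -0.08657812,  0.05597219]), [np.float64(0.014109018259089166), np.float64(0.014109018259088977)])
B2 (array([ 0.50072911, -0.06116421,  0.0908021 ]), [np.float64(0.012938856846798583), np.float64(0.012938856846798677)])
[ 0.5152418  -0.0835562   0.03225061] [ 1.79997403e+02 -6.67002193e-04  1.25327527e+02] [-31.22448113  12.70499516  41.67193775 112.66455482  -9.91385733
  58.16250747  50.33809831] 0.0261095149153252 5.525 [-0.50735894  0.51239197  0.06675657]
```

By triangulation the real fingertips are about 37 mm above the reported TCP, while xy agrees. They only closed in the air over the cap and nothing was moved. I'll open, go lower, and watch the force.

Call:
{"op": "step_arm", "data": {
  "rows": [
    {"slide": [0.001, 0, 0], "angular": [0, 0, 0], "jaw": 0.9},
    {"slide": [0.001, -0.001, 0], "angular": [0, 0, 0], "jaw": 0.9},
    {"slide": [0, 0, 0], "angular": [0, 0, 0], "jaw": 0.9},
    {"slide": [0, 0, 0], "angular": [0, 0, 0], "jaw": 0.9},
    {"slide": [0, 0, 0], "angular": [0, 0, 0], "jaw": 0.9},
    {"slide": [0, 0, 0], "angular": [0, 0, 0], "jaw": 0.9},
    {"slide": [0, 0, 0.02], "angular": [0, 0, 0], "jaw": 0.9},
    {"slide": [0, 0, 0.02], "angular": [0, 0, 0], "jaw": 0.9},
    {"slide": [0, 0, 0.02], "angular": [0, 0, 0], "jaw": 0.9},
    {"slide": [0, 0, 0], "angular": [0, 0, 0], "jaw": 0.9}
  ]
}}

```text
time_s: 6.78
tool_pos: [0.5132, -0.0831, 0.001]
tool_rot: [-179.9, -0.1, 125.3]
force: [-0.1, 0.4, -0.1]
grip_width: 0.0782
grasp_force: 0.0
```

Run:
```python
from h import *
snap('wrist','w5');snap('side','d5');o=env.get_obs();print(o['tool_pos'],o['tool_rot'],o['grip_width'],o['force'],o['qpos'])
a,_=load('d5');b,_=load('w5')
A=cv2.resize(a[140:220,240:310],(490,560),interpolation=2)
B=cv2.resize(b[170:330,170:340],(310,292),interpolation=2); B=cv2.copyMakeBorder(B,0,268,0,0,0)
cv2.imwrite('pics/c5.png',(255*(np.hstack([A,B])/255.)**.5).astype(np.uint8))
```

```text
[ 0.51420358 -0.08316923  0.00209078] [-1.79979806e+02  1.16778035e-03  1.25320181e+02] 0.07854860055668819 [-0.4025574   0.55040751  0.08454837] [-30.19065137  15.35165984  40.89473134 114.11351142 -12.22737251
  54.79776217  52.12006506]
```

View pics/c5.png

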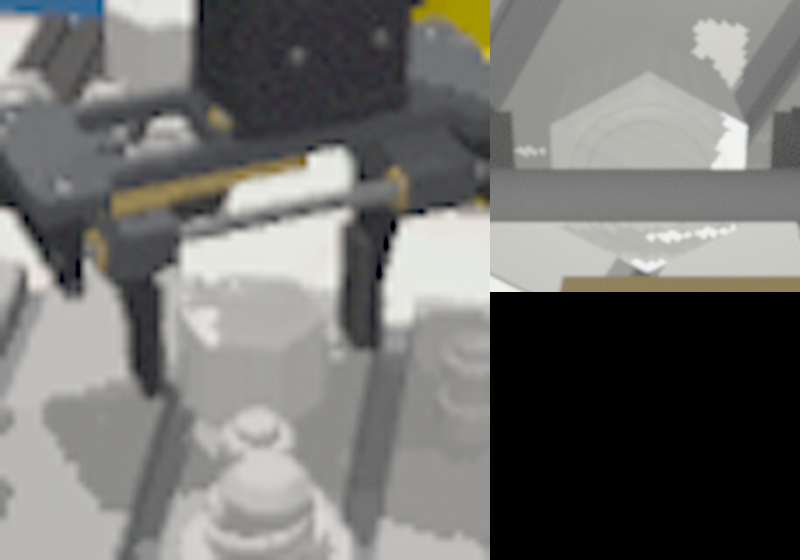

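The fingers now straddle the cap, with tips at (150,390) and (365,345) in the side crop.

Run:
```python
from h import *
_,d=load('d5'); c=np.array([.514,-.083]); n=np.array([.816,.578])
for sg,px in((1,(240+150/7,140+392/7)),(-1,(240+365/7,140+348/7))):
    for r in(.040,.047,.054):
        p=c+sg*n*r; z=min(np.arange(-.01,.08,.001),key=lambda z:abs(proj(d,[*p,z])[1]-px[1])); print(sg,r,z.round(3),np.round(proj(d,[*p,z])[0]-px[0],1))
```

```text
1 0.04 0.032 -0.3
1 0.047 0.034 -2.7
1 0.054 0.036 -5.2
-1 0.04 0.033 -3.7
-1 0.047 0.031 -1.4
-1 0.054 0.029 0.9
```

Call:
{"op": "step_arm", "data": {
  "rows": [
    {"slide": [0, 0, 0.006], "angular": [0, 0, 0], "jaw": 0.4},
    {"slide": [0, 0, 0], "angular": [0, 0, 0], "jaw": 0.4},
    {"slide": [0, 0, 0], "angular": [0, 0, 0], "jaw": 0.4},
    {"slide": [0, 0, 0], "angular": [0, 0, 0], "jaw": 0.4},
    {"slide": [0, 0, 0], "angular": [0, 0, 0], "jaw": 0.4},
    {"slide": [0, 0, 0], "angular": [0, 0, 0], "jaw": 0.4}
  ],
  "newtons": 45
}}

```text
time_s: 7.62
tool_pos: [0.5145, -0.0829, -0.0006]
tool_rot: [180.0, 0.0, 125.3]
force: [1.0, 1.0, 0.8]
grip_width: 0.0498
grasp_force: 45.0
```

Run:
```python
from h import *
o=env.get_obs();print(o['tool_pos'],o['tool_rot'],o['grip_width'],o['force'],o['grasp_force'])
c=plan(.5142,-.083,.12,125.4,4)
c=plan(.4758,.0638,.12,209.5,10,start=c)
```

```text
[ 0.51446524 -0.08294247 -0.00058385] [1.79975103e+02 6.09821944e-03 1.25335081e+02] 0.049801587429425566 [0.96620019 1.04906248 0.82361601] 44.999962002038956
[0.0001, -0.0001, -0.0603] -0.0001
[0.0, -0.0001, -0.0603] -0.0001
[0.0001, -0.0002, -0.0603] -0.0001
[0.0, -0.0001, -0.0603] -0.0001
end [ 5.142000e-01 -8.300000e-02  1.200000e-01  1.254071e+02] max mm 30.150207296136458 max deg 0.018000000000000002
[0.0284, 0.0108, 0.0] -0.0467
[0.0265, 0.0147, 0.0] -0.0467
[0.024, 0.0185, 0.0] -0.0468
[0.0211, 0.0219, 0.0] -0.0467
[0.0177, 0.0246, 0.0] -0.0467
[0.0139, 0.027, 0.0] -0.0467
[0.0097, 0.0288, 0.0] -0.0467
[0.0055, 0.0298, 0.0] -0.0467
[0.0011, 0.0304, 0.0] -0.0468
[-0.0034, 0.0301, 0.0] -0.0467
end [4.758000e-01 6.380000e-02 1.200000e-01 2.095031e+02] max mm 15.209947402933384 max deg 8.424
```

Call:
{"op": "step_arm", "data": {
  "rows": [
    {"slide": [0, 0, -0.06], "angular": [0, 0, 0], "jaw": 0.4},
    {"slide": [0, 0, -0.06], "angular": [0, 0, 0], "jaw": 0.4},
    {"slide": [0, 0, -0.06], "angular": [0, 0, 0], "jaw": 0.4},
    {"slide": [0, 0, -0.061], "angular": [0, 0, 0], "jaw": 0.4}
  ]
}}

```text
time_s: 8.12
tool_pos: [0.5137, -0.083, 0.1204]
tool_rot: [-180.0, -0.0, 125.3]
force: [0.3, -0.5, -0.2]
grip_width: 0.0498
grasp_force: 45.0
```

Call:
{"op": "step_arm", "data": {
  "rows": [
    {"slide": [0.0285, 0.011, 0], "angular": [0, 0, -0.0467], "jaw": 0.4},
    {"slide": [0.0265, 0.0145, 0], "angular": [0, 0, -0.0467], "jaw": 0.4},
    {"slide": [0.024, 0.0185, 0], "angular": [0, 0, -0.0467], "jaw": 0.4},
    {"slide": [0.021, 0.022, 0], "angular": [0, 0, -0.0467], "jaw": 0.4},
    {"slide": [0.0175, 0.0245, 0], "angular": [0, 0, -0.0467], "jaw": 0.4},
    {"slide": [0.014, 0.027, 0], "angular": [0, 0, -0.0467], "jaw": 0.4},
    {"slide": [0.0095, 0.029, 0], "angular": [0, 0, -0.0467], "jaw": 0.4},
    {"slide": [0.0055, 0.03, 0], "angular": [0, 0, -0.0467], "jaw": 0.4},
    {"slide": [0.001, 0.0305, 0], "angular": [0, 0, -0.0467], "jaw": 0.4},
    {"slide": [-0.0035, 0.03, 0], "angular": [0, 0, -0.0467], "jaw": 0.4}
  ]
}}

```text
time_s: 9.38
tool_pos: [0.4758, 0.0643, 0.1194]
tool_rot: [180.0, -0.0, -150.3]
force: [0.3, 0.1, -1.1]
grip_width: 0.0497
grasp_force: 45.0
```

Run:
```python
from h import *
snap('side','d6');snap('scene','s6');snap('wrist','w6');o=env.get_obs();print(o['tool_pos'],o['tool_rot'],o['grip_width'],o['force'],o['grasp_force'],o['qpos'])
c=plan(.4758,.0638,.085,209.5,4)
```

```text
[0.47594258 0.06435247 0.11945101] [ 1.79996456e+02 -3.44341820e-02 -1.50661452e+02] 0.04969061908597705 [-0.31529448 -0.6718295  -0.60152056] 44.99932165257633 [-42.56457226  -0.5321414   31.80936907 112.5822883    0.31093625
  67.90399556 108.46510639]
[0.0002, -0.0002, 0.0172] -0.0002
[0.0002, -0.0002, 0.0173] -0.0002
[0.0002, -0.0002, 0.0172] -0.0003
[0.0002, -0.0002, 0.0172] -0.0002
end [ 4.758000e-01  6.380000e-02  8.500000e-02 -1.504995e+02] max mm 8.651155992120358 max deg 0.05399999999999999
```

Call:
{"op": "step_arm", "data": {
  "rows": [
    {"slide": [0, 0, 0.025], "angular": [0, 0, 0], "jaw": 0.4},
    {"slide": [0, -0.001, 0.026], "angular": [0, 0, 0], "jaw": 0.4},
    {"slide": [0.001, 0, 0.026], "angular": [0, 0, -0.001], "jaw": 0.4},
    {"slide": [0, 0, 0.026], "angular": [0, 0, 0], "jaw": 0.4},
    {"slide": [0, 0, 0.004], "angular": [0, 0, 0], "jaw": 0.4},
    {"slide": [0, 0, 0], "angular": [0, 0, 0], "jaw": 0.4}
  ]
}}

```text
time_s: 10.28
tool_pos: [0.4761, 0.0634, 0.0662]
tool_rot: [180.0, -0.0, -150.4]
force: [0.2, -0.0, -0.2]
grip_width: 0.0497
grasp_force: 45.0
```

Call:
{"op": "step_arm", "data": {
  "rows": [
    {"slide": [0, 0, 0.004], "angular": [0, 0, 0], "jaw": 0.4},
    {"slide": [0, 0, 0.004], "angular": [0, 0, 0], "jaw": 0.4},
    {"slide": [0, 0, 0], "angular": [0, 0, 0], "jaw": 0.4}
  ]
}}

```text
time_s: 10.65
tool_pos: [0.4761, 0.0637, 0.0622]
tool_rot: [180.0, 0.0, -150.4]
force: [-0.4, 1.9, -1.8]
grip_width: 0.0498
grasp_force: 45.0
```

Call:
{"op": "step_arm", "data": {
  "rows": [
    {"slide": [0, 0, 0.004], "angular": [0, 0, 0], "jaw": 0.4},
    {"slide": [0, 0, 0], "angular": [0, 0, 0], "jaw": 0.4}
  ]
}}

```text
time_s: 10.9
tool_pos: [0.4761, 0.0639, 0.0602]
tool_rot: [180.0, 0.0, -150.4]
force: [-0.3, 2.8, -1.6]
grip_width: 0.0499
grasp_force: 45.0
```

Call:
{"op": "step_arm", "data": {
  "rows": [
    {"slide": [0, 0, 0.004], "angular": [0, 0, 0], "jaw": 0.4},
    {"slide": [0, 0, 0], "angular": [0, 0, 0], "jaw": 0.4}
  ]
}}

```text
time_s: 11.15
tool_pos: [0.4763, 0.064, 0.0587]
tool_rot: [180.0, 0.0, -150.4]
force: [-3.0, 3.1, 4.3]
grip_width: 0.0497
grasp_force: 45.0
```

Call:
{"op": "step_arm", "data": {
  "rows": [
    {"slide": [0, 0, 0.003], "angular": [0, 0, 0], "jaw": 0.4},
    {"slide": [0, 0, 0], "angular": [0, 0, 0], "jaw": 0.4}
  ]
}}

```text
time_s: 11.4
tool_pos: [0.4764, 0.0641, 0.0583]
tool_rot: [179.9, 0.0, -150.4]
force: [-6.3, 2.3, 13.2]
grip_width: 0.0502
grasp_force: 45.0
```

Call:
{"op": "step_arm", "data": {
  "rows": [
    {"slide": [0, 0, 0.0015], "angular": [0, 0, 0.05], "jaw": 0.4},
    {"slide": [0, 0, 0.0015], "angular": [0, 0, 0.05], "jaw": 0.4},
    {"slide": [0, 0, 0.0015], "angular": [0, 0, 0.05], "jaw": 0.4},
    {"slide": [0, 0, 0.0015], "angular": [0, 0, 0.05], "jaw": 0.4},
    {"slide": [0, 0, 0.0015], "angular": [0, 0, 0.05], "jaw": 0.4},
    {"slide": [0, 0, 0.0015], "angular": [0, 0, 0.05], "jaw": 0.4},
    {"slide": [0, 0, 0], "angular": [0, 0, 0], "jaw": 0.4}
  ]
}}

```text
time_s: 12.28
tool_pos: [0.4775, 0.0637, 0.0537]
tool_rot: [179.9, 0.1, 155.5]
force: [-2.2, 3.0, 8.8]
grip_width: 0.0493
grasp_force: 45.0
```

Run:
```python
from h import *
o=env.get_obs();print(o['tool_pos'],o['tool_rot'],o['force'],o['wrist_torque'],o['grip_width'])
```

```text
[0.47754712 0.06368276 0.05365304] [1.79878565e+02 9.77297873e-02 1.55462380e+02] [-2.24571926  2.96150286  8.78819939] [ 0.52102857  0.53041656 -0.20574034] 0.049311784408125205
```

Call:
{"op": "step_arm", "data": {
  "rows": [
    {"slide": [0, 0, 0.0015], "angular": [0, 0, 0.05], "jaw": 0.4},
    {"slide": [0, 0, 0.0015], "angular": [0, 0, 0.05], "jaw": 0.4},
    {"slide": [0, 0, 0.0015], "angular": [0, 0, 0.05], "jaw": 0.4},
    {"slide": [0, 0, 0], "angular": [0, 0, 0], "jaw": 0.4}
  ]
}}

```text
time_s: 12.78
tool_pos: [0.4772, 0.0632, 0.0514]
tool_rot: [179.9, 0.0, 128.4]
force: [-2.2, 2.4, 10.2]
grip_width: 0.0496
grasp_force: 45.0
```

Run:
```python
from h import *
o=env.get_obs();print(o['tool_pos'],o['tool_rot'],o['force'],o['wrist_torque'],o['grip_width'])
```

```text
[0.47717403 0.06321321 0.05136719] [1.79902848e+02 2.35954000e-02 1.28444053e+02] [-2.17963264  2.3841446  10.17501004] [ 0.34763057  0.69748502 -0.17188735] 0.049555270890025024
```

Call:
{"op": "step_arm", "data": {
  "rows": [
    {"slide": [0, 0, 0.0015], "angular": [0, 0, 0.05], "jaw": 0.4},
    {"slide": [0, 0, 0.0015], "angular": [0, 0, 0.05], "jaw": 0.4},
    {"slide": [0, 0, 0.0015], "angular": [0, 0, 0.05], "jaw": 0.4},
    {"slide": [0, 0, 0.0015], "angular": [0, 0, 0.05], "jaw": 0.4},
    {"slide": [0, 0, 0.0015], "angular": [0, 0, 0.05], "jaw": 0.4},
    {"slide": [0, 0, 0], "angular": [0, 0, 0], "jaw": 0.4}
  ]
}}

```text
time_s: 13.52
tool_pos: [0.4767, 0.0629, 0.0493]
tool_rot: [-180.0, -0.1, 83.4]
force: [-10.3, -0.6, 25.5]
grip_width: 0.0496
grasp_force: 45.0
```

Run:
```python
from h import *
o=env.get_obs();print(o['tool_pos'],o['tool_rot'],o['force'],o['wrist_torque'],o['grip_width'])
```

```text
[0.47665633 0.06285924 0.04925174] [-1.79960173e+02 -5.08271844e-02  8.34485407e+01] [-10.34146447  -0.62707044  25.54663715] [-0.1530505   2.39483213 -0.2431336 ] 0.04959257256217775
```

Resistance appears with the rim about 6 mm above the shoulder. I'll turn a little further to tell a dead stop from friction.

Call:
{"op": "step_arm", "data": {
  "rows": [
    {"slide": [0, 0, 0], "angular": [0, 0, 0.03], "jaw": 0.4},
    {"slide": [0, 0, 0], "angular": [0, 0, 0.03], "jaw": 0.4},
    {"slide": [0, 0, 0], "angular": [0, 0, 0], "jaw": 0.4}
  ]
}}

```text
time_s: 13.9
tool_pos: [0.4761, 0.0628, 0.0492]
tool_rot: [-179.9, 0.0, 72.7]
force: [-11.9, -0.9, 29.2]
grip_width: 0.0501
grasp_force: 45.0
```

Run:
```python
from h import *
o=env.get_obs();print(o['tool_pos'],o['tool_rot'],o['force'],o['wrist_torque'],o['grip_width'])
snap('side','d7');snap('wrist','w7');snap('scene','s7')
a,_=load('d7');b,_=load('w7');c,_=load('s7')
A=cv2.resize(a[180:240,240:310],(420,360),interpolation=2);C=cv2.resize(c[160:220,260:330],(380,326),interpolation=2)
B=cv2.resize(b[170:330,170:340],(380,234),interpolation=2)
o=np.hstack([cv2.copyMakeBorder(A,0,200,0,0,0),np.vstack([C,B])]); cv2.imwrite('pics/c7.png',(255*(o/255.)**.5).astype(np.uint8))
```

```text
[0.47609181 0.06276235 0.04922294] [-1.79896425e+02  6.25485016e-04  7.27370336e+01] [-11.86466674  -0.86533489  29.17897501] [-0.38180618  2.7468209   0.04071709] 0.05012559737139466
```

View pics/c7.png

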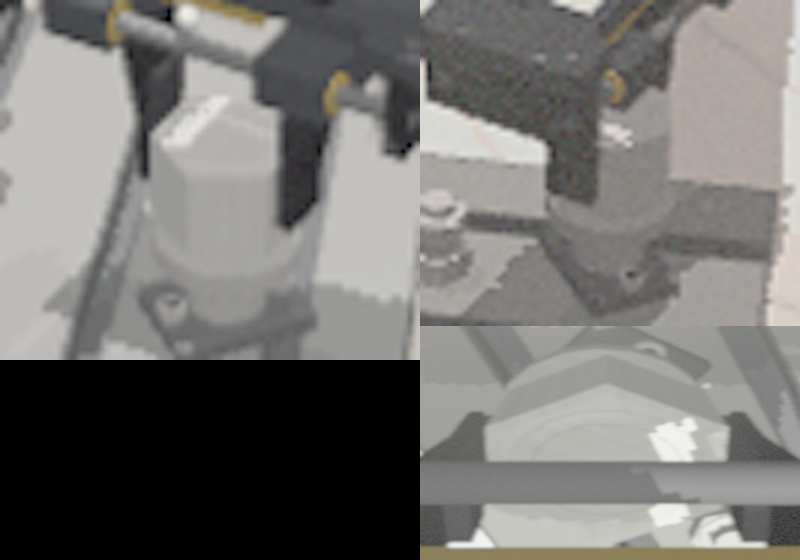

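The side crop shows the cap close to the collar, with the right fingertip at (285,225), and the wrist crop shows the cap still aligned with the fingers. I'll check heights: the fingertips may be bearing on the collar, or the cap may have slid in the grip.

Run:
```python
from h import *
_,d=load('d7');_,w=load('w7');_,s=load('s7')
c=np.array([.4761,.0633]); yaw=np.radians(72.7); tx=np.array([np.cos(yaw),np.sin(yaw)]);ty=np.array([np.sin(yaw),-np.cos(yaw)])
zf=lambda ci,p,v:min(np.arange(.03,.16,.0005),key=lambda z:abs(proj(ci,[*p,z])[1]-v))
ap=c+.0277*tx
print('apex w7',zf(w,ap,191.2),proj(w,[*ap,.11]))
for k,v in((.106,'home'),(.112,'short')): print(v,'d7',[np.round(((u-240)*6,(q-180)*6),0).tolist() for u,q in [proj(d,[*(c+.0277*(np.cos(np.radians(60*i))*tx+np.sin(np.radians(60*i))*ty)),k]) for i in range(6)]])
print('rim/collar d7 front: collar top',[(np.array(proj(d,[*(c+.029*np.array([np.cos(a),np.sin(a)])),.068]))-[240,180])*6 for a in(np.radians(90),np.radians(105))])
for r in(.03,.04): print('tip',r,zf(d,c-ty*r,217.5),(np.array(proj(d,[*(c-ty*r),.068]))-[240,180])*6)
# before: cap in air d6 as check
```

```text
apex w7 0.07600000000000004 (np.float64(251.5004101972278), np.float64(209.94189633634548))
home d7 [[185.0, 185.0], [149.0, 145.0], [186.0, 108.0], [258.0, 109.0], [296.0, 147.0], [260.0, 186.0]]
short d7 [[185.0, 172.0], [149.0, 132.0], [186.0, 96.0], [259.0, 96.0], [297.0, 134.0], [261.0, 172.0]]
rim/collar d7 front: collar top [array([204.05245491, 272.09619782]), array([224.17092792, 273.5772561 ])]
tip 0.03 0.08050000000000004 [289.59487861 250.75402492]
tip 0.04 0.08450000000000005 [312.92329646 259.52952173]
```

Heights: top corners match z≈0.112 and the rim is at about 0.075, so the cap sits about 6 mm above the shoulder with the fingertips clear of the collar. I'll ease the side load and turn on to confirm the stop.

Call:
{"op": "step_arm", "data": {
  "rows": [
    {"slide": [-0.0005, -0.002, -0.003], "angular": [0, 0, 0], "jaw": 0.4},
    {"slide": [0, 0, 0], "angular": [0, 0, 0.04], "jaw": 0.4},
    {"slide": [0, 0, 0], "angular": [0, 0, 0.04], "jaw": 0.4},
    {"slide": [0, 0, 0], "angular": [0, 0, 0], "jaw": 0.4}
  ]
}}

```text
time_s: 14.55
tool_pos: [0.4755, 0.0623, 0.0492]
tool_rot: [180.0, 0.1, 58.4]
force: [-6.5, 0.3, 14.2]
grip_width: 0.05
grasp_force: 45.0
```

Run:
```python
from h import *
o=env.get_obs();print(o['tool_pos'],o['tool_rot'],o['force'],o['wrist_torque'],o['grip_width'],o['grasp_force'])
```

```text
[0.47549371 0.06232829 0.04920502] [1.79960731e+02 6.43448478e-02 5.83651529e+01] [-6.45166331  0.28859846 14.22526855] [-0.66698552  1.16083348 -0.01098014] 0.049965835266706296 44.98480693437159
```

Call:
{"op": "step_arm", "data": {
  "rows": [
    {"slide": [0, 0, 0.001], "angular": [0, 0, 0.05], "jaw": 0.4},
    {"slide": [0, 0, 0.001], "angular": [0, 0, 0.05], "jaw": 0.4},
    {"slide": [0, 0, 0], "angular": [0, 0, 0.05], "jaw": 0.4},
    {"slide": [0, 0, 0], "angular": [0, 0, 0.05], "jaw": 0.4},
    {"slide": [0, 0, 0], "angular": [0, 0, 0], "jaw": 0.4}
  ]
}}

```text
time_s: 15.18
tool_pos: [0.4762, 0.0652, 0.0486]
tool_rot: [-180.0, -0.1, 22.6]
force: [-5.1, 2.7, 13.4]
grip_width: 0.0544
grasp_force: 45.0
```

Run:
```python
from h import *
o=env.get_obs();print(o['tool_pos'],o['tool_rot'],o['force'],o['wrist_torque'],o['grip_width'],o['grasp_force'])
snap('wrist','w8');b,_=load('w8');snap('side','d8');a,_=load('d8');
cv2.imwrite('pics/c8.png',(255*(np.hstack([cv2.resize(a[180:240,240:310],(420,360),interpolation=2),cv2.resize(b[150:330,170:350],(360,360),interpolation=2)])/255.)**.5).astype(np.uint8))
```

```text
[0.47616326 0.06518912 0.04859495] [-1.79959464e+02 -1.23305428e-01  2.26250682e+01] [-5.09741684  2.72404366 13.41381086] [1.02644822 1.14455065 1.11238681] 0.05442252053291328 45.0165074004326
```

View pics/c8.png

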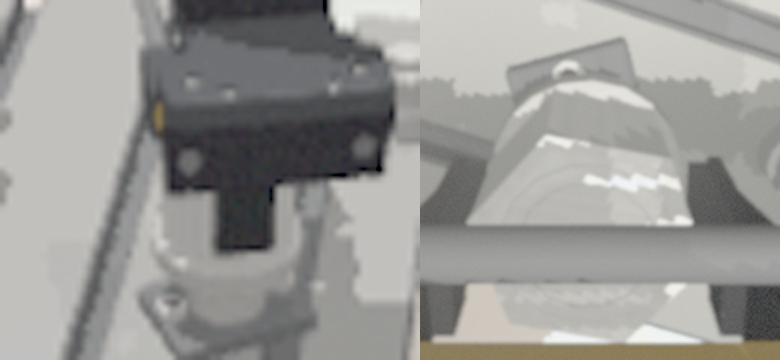

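Now the fingers meet a hard stop: torque 1.1 N·m, the fingers skewing round the hexagon (54 mm wide), and no descent. The right crop shows the cap top turned relative to the fingers. I'll turn back to realign, release, and measure the cap's height from above.

Call:
{"op": "step_arm", "data": {
  "rows": [
    {"slide": [0, 0, -0.002], "angular": [0, 0, -0.05], "jaw": 0.4},
    {"slide": [0, 0, 0], "angular": [0, 0, -0.05], "jaw": 0.4},
    {"slide": [0, 0, 0], "angular": [0, 0, -0.02], "jaw": 0.4},
    {"slide": [0, 0, 0], "angular": [0, 0, 0], "jaw": 0.4}
  ]
}}

```text
time_s: 15.78
tool_pos: [0.477, 0.0659, 0.0483]
tool_rot: [180.0, -0.3, 44.0]
force: [2.4, 7.5, -1.8]
grip_width: 0.0505
grasp_force: 43.8
```

Run:
```python
from h import *
o=env.get_obs();print(o['tool_pos'],o['tool_rot'],o['force'],o['wrist_torque'],o['grip_width'],o['grasp_force'],o['qpos'])
```

```text
[0.4769737  0.06593167 0.04834007] [179.97806732  -0.30586939  44.01942648] [ 2.36154319  7.49023457 -1.78830321] [ 1.62080362 -0.3953207  -0.19145232] 0.05050029456031151 43.82925629673991 [-49.92297425   4.74282908  40.88252699 117.3544571   -3.8089909
  58.84843924 -53.1604131 ]
```

Call:
{"op": "step_arm", "data": {
  "rows": [
    {"slide": [0, 0, 0], "angular": [0, 0, 0], "jaw": 0.9},
    {"slide": [0, 0, 0], "angular": [0, 0, 0], "jaw": 0.9},
    {"slide": [0, 0, 0], "angular": [0, 0, 0], "jaw": 0.9},
    {"slide": [0, 0, -0.05], "angular": [0, 0, 0], "jaw": 0.9},
    {"slide": [0, 0, -0.06], "angular": [0, 0, 0], "jaw": 0.9},
    {"slide": [-0.05, 0, -0.06], "angular": [0, 0, 0], "jaw": 0.9},
    {"slide": [-0.05, 0, -0.06], "angular": [0, 0, 0], "jaw": 0.9},
    {"slide": [0, 0, 0], "angular": [0, 0, 0], "jaw": 0.9}
  ]
}}

```text
time_s: 16.77
tool_pos: [0.4402, 0.0277, 0.1648]
tool_rot: [180.0, -0.3, 43.8]
force: [0.6, 0.3, -0.3]
grip_width: 0.0784
grasp_force: 0.0
```

Run:
```python
from h import *
o=env.get_obs();print(o['tool_pos'],o['tool_rot'],o['qpos'])
snap('wrist','w9');snap('side','d9');snap('scene','s9')
b,w=load('w9');a,_=load('d9');c,_=load('s9')
u,v=proj(w,[.4758,.0638,.11]);print(u,v)
u=int(np.clip(u,60,450));v=int(np.clip(v,60,320))
W=cv2.resize(b[v-60:v+60,u-60:u+60],(400,400),interpolation=2)
D=cv2.resize(a[180:240,245:311],(400,364),interpolation=2);S=cv2.resize(c[165:225,262:328],(400,364),interpolation=2)
o=np.hstack([np.vstack([D,S])[:600] if 0 else cv2.resize(np.vstack([D,S]),(330,600)),cv2.copyMakeBorder(W,0,200,0,0,0)])
cv2.imwrite('pics/c9.png',(255*(o/255.)**.5).astype(np.uint8))
```

```text
[0.44020558 0.02769286 0.1647514 ] [179.96146599  -0.29363595  43.84925101] [-50.57792899 -10.89855079  39.53619063 114.20657491   7.06018332
  74.08445385 -59.61651409]
250.0469831623594 138.57893336505535
```

View pics/c9.png

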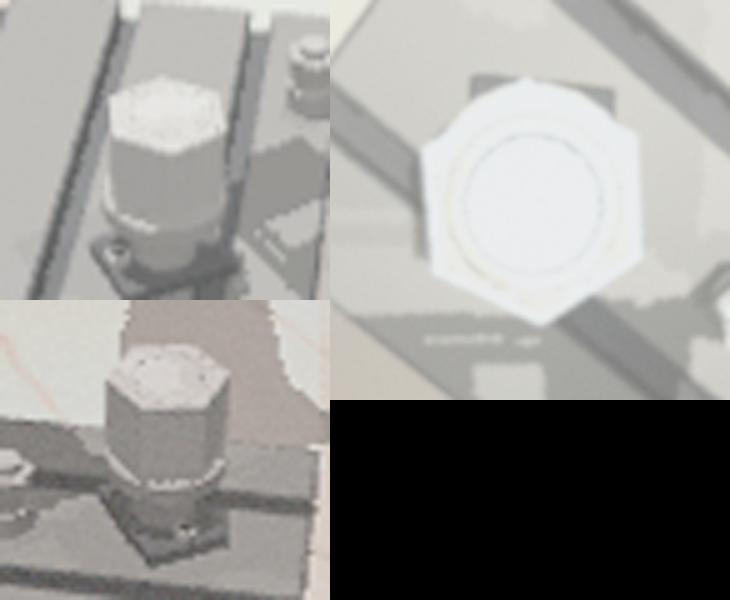

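The side and scene crops show the cap alone on the gauge, its rim apparently on the collar with no thread showing. Its top is centred at about (278,203) in the side view and (295,181) in the scene view. I'll measure the height properly.

Run:
```python
from h import *
b,w=load('w9');a,d=load('d9');c,s=load('s9')
R=[ray(d,278.4,203),ray(s,295.4,180.6)];print('scene+side',tri(R))
g=cv2.cvtColor(b,cv2.COLOR_BGR2GRAY)
for thr in(200,215,225,232):
    k=blob(b,250,138,thr); m=cv2.moments(k.astype(np.float32)); u=m['m10']/m['m00'],m['m01']/m['m00']
    h={z:hexfit(np.array([onz(w,*p,z)[:2] for p in k])) for z in(.106,.112)}
    print(thr,np.round(u,1),[(z,x[1].round(4),np.round(x[2],4),x[3]) for z,x in h.items()],'tri ws',tri([ray(w,*u),R[0]])[0].round(4),tri([ray(w,*u),R[1]])[0].round(4))
# predicted outlines vs. observed rows of the top face
for z in(.106,.112):
    P=[[.4758+.0289*np.cos(np.radians(t)),.0638+.0289*np.sin(np.radians(t)),z] for t in range(-16,344,60)]
    for n,ci in(('side',d),('scene',s)): q=np.array([proj(ci,p) for p in P]); print(z,n,'rows',q[:,1].min().round(1),q[:,1].max().round(1))
print('observed side',180+76/5,180+153/5,'scene',165+45/5,165+112/5)
# nose check with the same cameras in the first pictures
a0,d0=load('side0');c0,s0=load('scene0');print('nose pred side/scene',proj(d0,[.4758,.0638,.1005]),proj(s0,[.4758,.0638,.1005]),'obs',(240+186/5,190+93/5-0),(255+200/5,165+100/5))
```

```text
scene+side (array([0.47359252, 0.06368254, 0.10920668]), [np.float64(0.0011497765185240283), np.float64(0.0011497765185240977)])
200 [250.7 137.4] [(0.106, array([0.4762, 0.0637]), array([0.0534, 0.0531, 0.0512]), np.float64(17.25)), (0.112, array([0.4766, 0.064 ]), array([0.0521, 0.0518, 0.05  ]), np.float64(17.25))] tri ws [0.475  0.0635 0.1099] [0.4768 0.0645 0.1104]
215 [250.6 137.4] [(0.106, array([0.4763, 0.0638]), array([0.0523, 0.0518, 0.0499]), np.float64(17.25)), (0.112, array([0.4767, 0.0641]), array([0.051 , 0.0506, 0.0487]), np.float64(17.25))] tri ws [0.4749 0.0636 0.11  ] [0.4767 0.0645 0.1103]Traceback (most recent call last):
  File "<stdin>", line 6, in <module>
  File "h.py", line 39, in blob
    q=((u-x0)*4+1.5,(v-y0)*4+1.5); c=max(cs,key=lambda c:cv2.pointPolygonTest(c,q,True))
                                     ~~~^^^^^^^^^^^^^^^^^^^^^^^^^^^^^^^^^^^^^^^^^^^^^^^^
ValueError: max() iterable argument is empty
```

Run:
```python
from h import *
b,w=load('w9');a,d=load('d9');c,s=load('s9');G=np.array([.4758,.0638])
for n,im,ci in(('side',a,d),('scene',c,s)):
    o=-ci['R'].T@ci['t']; f=(o[:2]-G)/np.linalg.norm(o[:2]-G)
    angs=[np.radians(47.25+60*k) for k in range(6)]
    k=max(angs,key=lambda t:np.cos(t)*f[0]+np.sin(t)*f[1]); v=np.array([np.cos(k),np.sin(k)])
    for top in(.106,.112): print(n,top,'corner top/rim',np.round(proj(ci,[*(G+.0285*v),top]),1),np.round(proj(ci,[*(G+.0285*v),top-.038]),1))
    print(' collar top, bottom front',np.round(proj(ci,[*(G+.029*f),.068]),1),np.round(proj(ci,[*(G+.029*f),.058]),1))
    u=int(round(proj(ci,[*(G+.0285*v),.1])[0]))
    g=cv2.cvtColor(im,cv2.COLOR_BGR2GRAY); u2=int(round(proj(ci,[*(G+.029*f),.06])[0]))
    r0=int(proj(ci,[*G,.12])[1])
    for uu in(u2-3,u2,u2+3): print(' col',uu,'from row',r0,g[r0:r0+42,uu].tolist())
g=cv2.cvtColor(b,cv2.COLOR_BGR2GRAY); print('wrist row137',g[137,205:300].tolist()); print('wrist col250',g[95:182,250].tolist())
```

```text
side 0.106 corner top/rim [278.2 212.2] [277.9 225.6]
side 0.112 corner top/rim [278.2 210.1] [278.  223.5]
 collar top, bottom front [276.8 225.8] [276.7 229.2]
 col 274 from row 199 [199, 208, 208, 208, 207, 201, 195, 198, 197, 187, 137, 101, 101, 100, 100, 101, 101, 101, 102, 101, 101, 101, 101, 98, 102, 116, 157, 121, 84, 87, 84, 83, 84, 83, 61, 48, 46, 48, 52, 44, 39, 68]
 col 277 from row 199 [206, 208, 208, 208, 201, 197, 196, 186, 183, 197, 184, 132, 100, 100, 100, 100, 100, 100, 100, 100, 99, 100, 100, 100, 102, 104, 105, 92, 86, 85, 84, 84, 83, 83, 79, 58, 47, 49, 44, 38, 66, 77]
 col 280 from row 199 [206, 209, 208, 208, 200, 197, 196, 187, 191, 199, 200, 149, 103, 101, 101, 102, 102, 101, 101, 101, 101, 102, 102, 102, 103, 103, 101, 89, 85, 86, 81, 83, 83, 82, 70, 53, 50, 43, 39, 68, 77, 78]
scene 0.106 corner top/rim [289.8 188.3] [289.3 201.3]
scene 0.112 corner top/rim [289.9 186.2] [289.4 199.3]
 collar top, bottom front [294.  202.3] [293.9 205.6]
 col 291 from row 176 [165, 180, 177, 176, 176, 178, 172, 163, 159, 169, 143, 81, 83, 81, 81, 83, 81, 87, 80, 84, 83, 85,
[... 721 characters left out ...]
, 221, 221, 220, 221, 220, 220, 221, 221, 220, 220, 220, 221, 220, 220, 221, 221, 220, 221, 220, 218, 206, 201, 215, 220, 220, 218, 215, 215, 219, 221, 221, 219, 210, 190, 177, 175, 172, 174, 173, 172, 174, 173, 174, 174, 174, 172, 173, 172, 172, 173]
wrist col250 [178, 179, 177, 177, 178, 179, 186, 203, 217, 220, 220, 220, 219, 219, 220, 219, 217, 215, 217, 220, 221, 221, 214, 204, 211, 219, 221, 221, 221, 220, 220, 220, 221, 221, 220, 221, 220, 221, 221, 221, 221, 221, 221, 221, 220, 221, 220, 221, 220, 221, 221, 221, 221, 221, 220, 220, 221, 221, 221, 221, 220, 221, 221, 219, 215, 213, 217, 220, 220, 218, 214, 214, 214, 213, 213, 216, 219, 219, 210, 177, 141, 119, 114, 121, 138, 151, 139]
```

Both views put the top edge about 15.7 px above the collar edge. Six millimetres short predicts 15.9 px and home predicts 13.8 px, so the cap stands about 6 mm above the shoulder. I'll regrip squarely, confirm the stop once more, and then unscrew.

Run:
```python
from h import *
c=plan(.4758,.0638,.11,47.25,4)
c=plan(.4758,.0638,.049,47.25,4,start=c)
```

```text
[0.0254, 0.0003, 0.026] -0.0045
[0.0253, 0.0006, 0.0259] -0.0046
[0.0253, 0.001, 0.026] -0.0045
[0.0253, 0.0013, 0.026] -0.0045
end [ 0.4758  0.0638  0.11   47.2424] max mm 18.174501368675838 max deg 0.828
[0.0, 0.0, 0.0305] -0.0
[0.0, 0.0, 0.0305] -0.0
[0.0, 0.0, 0.0305] -0.0
[0.0, 0.0, 0.0305] -0.0
end [ 0.4758  0.0638  0.049  47.2424] max mm 15.25 max deg 0.0
```

Call:
{"op": "step_arm", "data": {
  "rows": [
    {"slide": [0.0255, 0, 0.026], "angular": [0, 0, -0.005], "jaw": 0.9},
    {"slide": [0.0255, 0.001, 0.026], "angular": [0, 0, -0.005], "jaw": 0.9},
    {"slide": [0.025, 0.001, 0.026], "angular": [0, 0, -0.005], "jaw": 0.9},
    {"slide": [0.0255, 0.001, 0.026], "angular": [0, 0, -0.004], "jaw": 0.9},
    {"slide": [0, 0, 0.0305], "angular": [0, 0, 0], "jaw": 0.9},
    {"slide": [0, 0, 0.0305], "angular": [0, 0, 0], "jaw": 0.9},
    {"slide": [0, 0, 0.0305], "angular": [0, 0, 0], "jaw": 0.9},
    {"slide": [0, 0, 0.0305], "angular": [0, 0, 0], "jaw": 0.9},
    {"slide": [0, 0, 0], "angular": [0, 0, 0], "jaw": 0.9}
  ]
}}

```text
time_s: 18.05
tool_pos: [0.4747, 0.0633, 0.0485]
tool_rot: [-179.9, 0.1, 47.4]
force: [0.1, 0.2, 0.7]
grip_width: 0.0782
grasp_force: 0.0
```

Call:
{"op": "step_arm", "data": {
  "rows": [
    {"slide": [0, 0, 0], "angular": [0, 0, 0], "jaw": 0.4},
    {"slide": [0, 0, 0], "angular": [0, 0, 0], "jaw": 0.4},
    {"slide": [0, 0, 0], "angular": [0, 0, 0], "jaw": 0.4},
    {"slide": [0, 0, 0], "angular": [0, 0, 0], "jaw": 0.4},
    {"slide": [0, 0, 0], "angular": [0, 0, 0], "jaw": 0.4},
    {"slide": [0, 0, 0], "angular": [0, 0, 0], "jaw": 0.4}
  ],
  "newtons": 50
}}

```text
time_s: 18.8
tool_pos: [0.4756, 0.0645, 0.0501]
tool_rot: [-179.9, -0.0, 47.4]
force: [-3.9, 2.6, 5.7]
grip_width: 0.0497
grasp_force: 50.0
```

Run:
```python
from h import *
o=env.get_obs();print(o['tool_pos'],o['tool_rot'],o['force'],o['wrist_torque'],o['grip_width'],o['grasp_force'])
```

```text
[0.47556718 0.06452019 0.05007049] [-1.79926498e+02 -2.17380962e-02  4.74140952e+01] [-3.85464746  2.62266215  5.71252089] [ 0.52623102  0.9339678  -0.00098033] 0.049728093897149266 49.98660516925156
```

Now the confirming turn: clockwise 20° with a light downward follow.

Call:
{"op": "step_arm", "data": {
  "rows": [
    {"slide": [0, 0, 0.0015], "angular": [0, 0, 0.03], "jaw": 0.4},
    {"slide": [0, 0, 0.0015], "angular": [0, 0, 0.03], "jaw": 0.4},
    {"slide": [0, 0, 0.001], "angular": [0, 0, 0.03], "jaw": 0.4},
    {"slide": [0, 0, 0], "angular": [0, 0, 0], "jaw": 0.4}
  ]
}}

```text
time_s: 19.3
tool_pos: [0.4758, 0.0646, 0.0499]
tool_rot: [180.0, 0.1, 31.7]
force: [-8.6, 2.1, 21.8]
grip_width: 0.0522
grasp_force: 54.0
```

Run:
```python
from h import *
o=env.get_obs();print(o['tool_pos'],o['tool_rot'],o['force'],o['wrist_torque'],o['grip_width'],o['grasp_force'])
```

```text
[0.4757965  0.06458361 0.04985715] [1.79972125e+02 8.90457255e-02 3.17328339e+01] [-8.64983196  2.08045087 21.81347643] [-0.53578439  2.17561891  2.0379808 ] 0.05217876096217617 54.03174998529721
```

The dead stop is confirmed: 2 N·m of torque, 22 N pushing up, and no descent at about 6 mm. The cap is short, so it goes to the reject bin. Unscrewing now.

Call:
{"op": "step_arm", "data": {
  "rows": [
    {"slide": [0, 0, -0.003], "angular": [0, 0, -0.05], "jaw": 0.4},
    {"slide": [0, 0, -0.001], "angular": [0, 0, -0.05], "jaw": 0.4},
    {"slide": [0, 0, 0], "angular": [0, 0, -0.05], "jaw": 0.4},
    {"slide": [0, 0, 0], "angular": [0, 0, -0.05], "jaw": 0.4},
    {"slide": [0, 0, 0], "angular": [0, 0, -0.05], "jaw": 0.4},
    {"slide": [0, 0, 0], "angular": [0, 0, -0.05], "jaw": 0.4},
    {"slide": [0, 0, 0], "angular": [0, 0, -0.05], "jaw": 0.4},
    {"slide": [0, 0, -0.0005], "angular": [0, 0, -0.05], "jaw": 0.4},
    {"slide": [0, 0, 0], "angular": [0, 0, 0], "jaw": 0.4}
  ]
}}

```text
time_s: 20.42
tool_pos: [0.4763, 0.0632, 0.0499]
tool_rot: [180.0, 0.0, 103.1]
force: [-0.2, 0.4, 1.3]
grip_width: 0.0503
grasp_force: 49.0
```

Run:
```python
from h import *
o=env.get_obs();print(o['tool_pos'],o['tool_rot'],o['force'],o['wrist_torque'],o['grip_width'],o['grasp_force'])
_,s=load('scene0')
```

```text
[0.47625524 0.06317497 0.04994119] [1.79968735e+02 4.89765626e-02 1.03082249e+02] [-0.18881073  0.35653523  1.27489223] [-0.05421435  0.02769982  0.03724766] 0.050273105944403824 49.03133100393461
```

Call:
{"op": "step_arm", "data": {
  "rows": [
    {"slide": [0, 0, -0.0015], "angular": [0, 0, -0.05], "jaw": 0.4},
    {"slide": [0, 0, -0.0015], "angular": [0, 0, -0.05], "jaw": 0.4},
    {"slide": [0, 0, -0.0015], "angular": [0, 0, -0.05], "jaw": 0.4},
    {"slide": [0, 0, -0.0015], "angular": [0, 0, -0.05], "jaw": 0.4},
    {"slide": [0, 0, -0.0015], "angular": [0, 0, -0.05], "jaw": 0.4},
    {"slide": [0, 0, -0.001], "angular": [0, 0, -0.01], "jaw": 0.4},
    {"slide": [0, 0, -0.004], "angular": [0, 0, 0], "jaw": 0.4},
    {"slide": [0, 0, 0], "angular": [0, 0, 0], "jaw": 0.4}
  ]
}}

```text
time_s: 21.42
tool_pos: [0.4759, 0.0637, 0.0564]
tool_rot: [180.0, 0.0, 149.9]
force: [0.3, 1.1, -1.7]
grip_width: 0.0501
grasp_force: 49.0
```

Run:
```python
from h import *
o=env.get_obs();print(o['tool_pos'],o['tool_rot'],o['force'],o['wrist_torque'],o['grip_width'],o['grasp_force'])
b,s=load('scene0')
h=cv2.cvtColor(b,cv2.COLOR_BGR2HSV); m=cv2.inRange(h,(20,150,50),(35,255,255)); m[250:]=0
cs,_=cv2.findContours(m,0,2); k=max(cs,key=cv2.contourArea); p=cv2.approxPolyDP(cv2.convexHull(k),4,True)[:,0]
print('scene bin',p.tolist(),[onz(s,*q,.076)[:2].round(3).tolist() for q in p])
b,d=load('side0'); h=cv2.cvtColor(b,cv2.COLOR_BGR2HSV); m=cv2.inRange(h,(20,150,50),(35,255,255))
cs,_=cv2.findContours(m,0,2); k=max(cs,key=cv2.contourArea); p=cv2.approxPolyDP(cv2.convexHull(k),3,True)[:,0]
print('side bin',p.tolist(),[onz(d,*q,.076)[:2].round(3).tolist() for q in p])
```

```text
[0.47594011 0.06367983 0.05635677] [1.79999072e+02 6.82705909e-03 1.49874085e+02] [ 0.26276152  1.08910313 -1.67722495] [ 0.17166767 -0.02892844  0.0361842 ] 0.050106949453427786 49.032803013251396
scene bin [[105, 167], [130, 145], [191, 153], [188, 169], [160, 201], [113, 191]] [[0.493, -0.438], [0.375, -0.432], [0.372, -0.246], [0.447, -0.223], [0.588, -0.232], [0.581, -0.36]]
side bin [[302, 126], [339, 130], [359, 145], [352, 175], [293, 166], [292, 144]] [[0.5, -0.433], [0.376, -0.429], [0.307, -0.335], [0.319, -0.153], [0.481, -0.162], [0.509, -0.293]]
```

The cap lifts free. Next stop is a point above the bin, with a look from there to place it.

Run:
```python
from h import *
c=plan(.4759,.0637,.12,149.9,5)
c=plan(.405,-.355,.13,86.3,12,start=c)
```

```text
[0.0, -0.0, -0.0255] -0.0
[0.0, -0.0, -0.0254] -0.0001
[0.0001, -0.0, -0.0255] 0.0
[-0.0, -0.0, -0.0254] -0.0
[-0.0, -0.0, -0.0255] -0.0
end [4.759000e-01 6.370000e-02 1.200000e-01 1.498921e+02] max mm 12.75009803883876 max deg 0.018000000000000002
[-0.0248, -0.0663, -0.0017] 0.0294
[-0.0308, -0.0637, -0.0016] 0.0295
[-0.0365, -0.0606, -0.0017] 0.0294
[-0.042, -0.057, -0.0017] 0.0295
[-0.0471, -0.0528, -0.0016] 0.0294
[-0.0518, -0.0483, -0.0017] 0.0294
[-0.056, -0.0433, -0.0017] 0.0295
[-0.0597, -0.0379, -0.0016] 0.0294
[-0.063, -0.0323, -0.0017] 0.0295
[-0.0657, -0.0263, -0.0017] 0.0294
[-0.0679, -0.0201, -0.0016] 0.0294
[-0.0694, -0.0138, -0.0017] 0.0295
end [ 0.405  -0.355   0.13   86.2981] max mm 35.422521084756234 max deg 5.31
```

Call:
{"op": "step_arm", "data": {
  "rows": [
    {"slide": [0, 0, -0.01], "angular": [0, 0, 0], "jaw": 0.4},
    {"slide": [0, 0, -0.015], "angular": [0, 0, 0], "jaw": 0.4},
    {"slide": [0, 0, -0.03], "angular": [0, 0, 0], "jaw": 0.4},
    {"slide": [0, 0, -0.035], "angular": [0, 0, 0], "jaw": 0.4},
    {"slide": [0, 0, -0.037], "angular": [0, 0, 0], "jaw": 0.4}
  ]
}}

```text
time_s: 22.05
tool_pos: [0.476, 0.0634, 0.1213]
tool_rot: [180.0, 0.0, 150.0]
force: [-0.2, 0.6, -1.4]
grip_width: 0.0502
grasp_force: 49.0
```

Call:
{"op": "step_arm", "data": {
  "rows": [
    {"slide": [-0.025, -0.0665, -0.002], "angular": [0, 0, 0.0294], "jaw": 0.4},
    {"slide": [-0.031, -0.0635, -0.002], "angular": [0, 0, 0.0294], "jaw": 0.4},
    {"slide": [-0.0365, -0.0605, -0.002], "angular": [0, 0, 0.0294], "jaw": 0.4},
    {"slide": [-0.042, -0.057, -0.002], "angular": [0, 0, 0.0294], "jaw": 0.4},
    {"slide": [-0.047, -0.053, -0.002], "angular": [0, 0, 0.0294], "jaw": 0.4},
    {"slide": [-0.052, -0.0485, -0.001], "angular": [0, 0, 0.0294], "jaw": 0.4}
  ]
}}

```text
time_s: 22.8
tool_pos: [0.4399, -0.1485, 0.1253]
tool_rot: [180.0, -0.0, 117.8]
force: [0.5, 0.2, -1.0]
grip_width: 0.0498
grasp_force: 49.0
```

Call:
{"op": "step_arm", "data": {
  "rows": [
    {"slide": [-0.056, -0.0435, -0.002], "angular": [0, 0, 0.0294], "jaw": 0.4},
    {"slide": [-0.06, -0.038, -0.002], "angular": [0, 0, 0.0294], "jaw": 0.4},
    {"slide": [-0.063, -0.0325, -0.002], "angular": [0, 0, 0.0294], "jaw": 0.4},
    {"slide": [-0.0655, -0.0265, -0.001], "angular": [0, 0, 0.0294], "jaw": 0.4},
    {"slide": [-0.068, -0.02, -0.001], "angular": [0, 0, 0.0294], "jaw": 0.4},
    {"slide": [-0.0695, -0.014, -0.001], "angular": [0, 0, 0.0294], "jaw": 0.4},
    {"slide": [0, 0, 0], "angular": [0, 0, 0], "jaw": 0.4}
  ]
}}

```text
time_s: 23.68
tool_pos: [0.4027, -0.36, 0.13]
tool_rot: [-179.9, 0.2, 86.0]
force: [-0.1, 0.6, -1.5]
grip_width: 0.0505
grasp_force: 49.0
```

Run:
```python
from h import *
snap('wrist','wa');snap('scene','sa');snap('side','da');o=env.get_obs();print(o['tool_pos'],o['tool_rot'],o['qpos'],o['force'],o['grip_width'])
for f in('wa','side0','scene0'):
    b,w=load(f); h=cv2.cvtColor(b,cv2.COLOR_BGR2HSV); m=cv2.inRange(h,(18,110,30),(36,255,255)); n,l,st,_=cv2.connectedComponentsWithStats(m)
    for i in np.argsort(-st[1:,4])[:4]+1:
        if st[i,4]>150:
            cs,_=cv2.findContours((l==i).astype(np.uint8),0,1); p=cv2.approxPolyDP(max(cs,key=len),2.5,True)[:,0]; print(f,st[i].tolist(),p.tolist())
_,w=load('wa')
C=np.array([.41,-.357]);a=np.radians(-3.7);X=np.array([np.cos(a),np.sin(a)]);Y=np.array([-X[1],X[0]])
for nm,x,y,z in(('BL',.095,.075,.076),('BR',.095,-.075,.076),('FL',-.095,.075,.034),('FR',-.095,-.075,.034)):
    P=[*(C+x*X+y*Y),z]; print(nm,np.round(P,3),'wa',np.round(proj(w,P),0),'side',np.round(proj(load('side0')[1],P),0),'scene',np.round(proj(load('scene0')[1],P),0))
```

```text
[ 0.40523142 -0.35525852  0.12954175] [-1.79976771e+02 -6.11710499e-02  8.64495252e+01] [-17.40754106  11.48918912  62.628427   105.02968952 -10.88073776
  70.02631689  44.96123957] [ 0.14562585 -0.07622128 -0.94196145] 0.049924595355764496
wa [144, 84, 244, 223, 32482] [[387, 86], [219, 87], [216, 96], [144, 100], [161, 254], [173, 255], [192, 230], [204, 230], [214, 210], [257, 190], [295, 215], [304, 231], [311, 233], [314, 230], [322, 245], [338, 260], [361, 263], [365, 289], [353, 294], [360, 305], [368, 305], [373, 291], [369, 259], [363, 249], [353, 253], [352, 245], [356, 235], [375, 236]]
wa [146, 315, 359, 21, 5276] [[504, 333], [482, 316], [372, 315], [361, 321], [328, 320], [325, 323], [181, 323], [152, 321], [146, 332], [276, 335]]
wa [135, 256, 18, 51, 394] [[142, 256], [135, 275], [135, 296], [143, 306], [152, 293], [142, 290]]
side0 [292, 125, 68, 51, 2579] [[302, 126], [292, 144], [293, 166], [352, 175], [359, 144], [339, 130]]
scene0 [104, 145, 90, 57, 3513] [[104, 170], [108, 172], [113, 191], [161, 201], [193, 164], [192, 153], [130, 145]]
BL [ 0.51  -0.288  0.076] wa [387. 100.] side [291. 145.] scene [154. 179.]
BR [ 0.5   -0.438  0.076] wa [369. 276.] side [302. 125.] scene [103. 168.]
FL [ 0.32  -0.276  0.034] wa [154. 102.] side [352. 166.] scene [190. 155.]
FR [ 0.31  -0.426  0.034] wa [167. 256.] side [357. 144.] scene [146. 147.]
```

Run:
```python
from h import *
c=plan(.389,-.356,.07,86.3,4)
c=plan(.389,-.356,.0,86.3,4,start=c)
```

```text
[-0.0009, -0.0081, 0.0298] 0.0002
[-0.0009, -0.0081, 0.0297] 0.0002
[-0.0008, -0.008, 0.0298] 0.0002
[-0.0009, -0.0081, 0.0298] 0.0002
end [ 3.89000e-01 -3.56000e-01  7.00000e-02  8.63055e+01] max mm 15.447168025240096 max deg 0.036000000000000004
[-0.0, -0.0, 0.035] 0.0
[-0.0, -0.0, 0.035] 0.0
[-0.0, -0.0, 0.035] 0.0
[-0.0, -0.0, 0.035] 0.0
end [ 0.389  -0.356  -0.     86.3055] max mm 17.5 max deg 0.0
```

Call:
{"op": "step_arm", "data": {
  "rows": [
    {"slide": [-0.001, -0.008, 0.03], "angular": [0, 0, 0], "jaw": 0.4},
    {"slide": [-0.001, -0.008, 0.03], "angular": [0, 0, 0.001], "jaw": 0.4},
    {"slide": [-0.001, -0.008, 0.03], "angular": [0, 0, 0], "jaw": 0.4},
    {"slide": [-0.001, -0.008, 0.03], "angular": [0, 0, 0], "jaw": 0.4},
    {"slide": [0, 0, 0.035], "angular": [0, 0, 0], "jaw": 0.4},
    {"slide": [0, 0, 0.035], "angular": [0, 0, 0], "jaw": 0.4},
    {"slide": [0, 0, 0.035], "angular": [0, 0, 0], "jaw": 0.4},
    {"slide": [0, 0, 0.035], "angular": [0, 0, 0], "jaw": 0.4},
    {"slide": [0, 0, 0], "angular": [0, 0, 0], "jaw": 0.4}
  ]
}}

```text
time_s: 24.95
tool_pos: [0.3885, -0.3559, -0.0018]
tool_rot: [-179.8, -0.1, 86.3]
force: [-0.1, -0.3, -1.7]
grip_width: 0.0499
grasp_force: 49.0
```

Call:
{"op": "step_arm", "data": {
  "rows": [
    {"slide": [0, 0, 0.012], "angular": [0, 0, 0], "jaw": 0.4},
    {"slide": [0, 0, 0.012], "angular": [0, 0, 0], "jaw": 0.4},
    {"slide": [0, 0, 0.01], "angular": [0, 0, 0], "jaw": 0.4},
    {"slide": [0, 0, 0], "angular": [0, 0, 0], "jaw": 0.4}
  ]
}}

```text
time_s: 25.45
tool_pos: [0.3895, -0.3563, -0.0176]
tool_rot: [-180.0, -0.0, 86.3]
force: [-0.2, -1.1, -1.6]
grip_width: 0.0502
grasp_force: 49.0
```

Run:
```python
from h import *
o=env.get_obs();print(o['tool_pos'],o['tool_rot'],o['qpos'],o['force'],o['wrist_torque'],o['grip_width'])
```

```text
[ 0.38945304 -0.35634449 -0.01757759] [-1.79973802e+02 -2.18723992e-02  8.63104225e+01] [ -8.11487719  22.95376057  55.6135239  114.20069533 -23.22458973
  54.69667912  55.51431931] [-0.22911731 -1.06595855 -1.63760549] [-0.11197881  0.04664709 -0.02513307] 0.05019520035689284
```

Call:
{"op": "step_arm", "data": {
  "rows": [
    {"slide": [0, 0, 0.003], "angular": [0, 0, 0], "jaw": 0.4},
    {"slide": [0, 0, 0.002], "angular": [0, 0, 0], "jaw": 0.4},
    {"slide": [0, 0, 0], "angular": [0, 0, 0], "jaw": 0.4}
  ]
}}

```text
time_s: 25.82
tool_pos: [0.3897, -0.3566, -0.0197]
tool_rot: [180.0, -0.0, 86.3]
force: [-0.0, -0.8, -1.9]
grip_width: 0.0502
grasp_force: 49.0
```

Call:
{"op": "step_arm", "data": {
  "rows": [
    {"slide": [0, 0, 0.002], "angular": [0, 0, 0], "jaw": 0.4},
    {"slide": [0, 0, 0], "angular": [0, 0, 0], "jaw": 0.4}
  ]
}}

```text
time_s: 26.08
tool_pos: [0.3898, -0.3568, -0.0201]
tool_rot: [180.0, -0.0, 86.3]
force: [-1.9, 1.1, 4.9]
grip_width: 0.0501
grasp_force: 49.0
```

The cap touched the floor at the expected height. I'll release it and lift.

Call:
{"op": "step_arm", "data": {
  "rows": [
    {"slide": [0, 0, 0], "angular": [0, 0, 0], "jaw": 0.8},
    {"slide": [0, 0, 0], "angular": [0, 0, 0], "jaw": 0.8},
    {"slide": [0, 0, 0], "angular": [0, 0, 0], "jaw": 0.8},
    {"slide": [0, 0, 0], "angular": [0, 0, 0], "jaw": 0.8},
    {"slide": [0, 0, -0.02], "angular": [0, 0, 0], "jaw": 0.8},
    {"slide": [0, 0, -0.06], "angular": [0, 0, 0], "jaw": 0.8},
    {"slide": [0, 0, -0.08], "angular": [0, 0, 0], "jaw": 0.8},
    {"slide": [0, 0, -0.08], "angular": [0, 0, 0], "jaw": 0.8},
    {"slide": [0, 0, -0.08], "angular": [0, 0, 0], "jaw": 0.8},
    {"slide": [0, 0, 0], "angular": [0, 0, 0], "jaw": 0.8}
  ]
}}

```text
time_s: 27.32
tool_pos: [0.3915, -0.3583, 0.1426]
tool_rot: [179.6, 0.1, 86.3]
force: [0.6, -0.3, -0.8]
grip_width: 0.07
grasp_force: 0.0
```

Run:
```python
from h import *
snap('wrist','wz'); snap('scene','sz'); snap('side','dz'); o=env.get_obs(); print(o['time_s'],o['tool_pos'],o['force'],o['grip_width'])
b,w=load('wz'); u=proj(w,[.3895,-.3567,.042]); print(u)
for thr in(130,160,185,200):
    try:
        k=blob(b,*u,thr); h=hexfit(np.array([onz(w,*p,.042)[:2] for p in k])); print(thr,h[1].round(4),np.round(h[2],4),h[3])
    except Exception as e: print(thr,'none')
# other things unmoved: compare fittings/mat cap region between first and last fixed views
for f0,f1,boxes in(('scene0','sz',{'mat':(90,190,175,250),'fit2':(278,222,304,248),'fit1':(254,190,272,216)}),('side0','dz',{'fit2':(218,208,238,232),'fit3':(298,180,318,204),'mat':(232,132,282,172)})):
    a,_=load(f0);c,_=load(f1)
    for n,(x0,y0,x1,y1) in boxes.items():
        d=cv2.phaseCorrelate(*[cv2.cvtColor(i[y0:y1,x0:x1],cv2.COLOR_BGR2GRAY).astype(np.float32) for i in(a,c)]); print(f1,n,np.round(d[0],2),round(d[1],2),np.abs(a[y0:y1,x0:x1].astype(int)-c[y0:y1,x0:x1]).mean().round(1))
```

```text
27.475 [ 0.3893154  -0.35602015  0.13867105] [-0.83759021  0.76043692 -0.54576341] 0.06919835444750333
(np.float64(250.1344964603287), np.float64(184.75937821453888))
130 [ 0.3907 -0.3601] [0.1218 0.1134 0.0903] 54.0
160 [ 0.3876 -0.353 ] [0.044  0.0424 0.0431] 52.75
185 [ 0.3825 -0.3505] [0.0404 0.0346 0.02  ] 54.25
200 [ 0.3823 -0.3504] [0.0393 0.0336 0.0186] 55.0
sz mat [-0.07 -0.02] 0.99 4.3
sz fit2 [0.54 0.56] 1.02 3.7
sz fit1 [-0.05  0.49] 1.03 3.5
dz fit2 [ 0.01 -0.04] 1.0 2.6
dz fit3 [ 0.2  -0.07] 0.97 4.3
dz mat [ 0.02 -0.01] 1.0 2.3
```

```bash
python3 -c "
from cell import env
print(env.sign_off())"
```

```text
the job is handed in; nothing more can be done
None
```

The cap nut stopped dead about 6 mm above the gauge's shoulder, so it is the short one; I unscrewed it, stood it open end down in the reject bin, saw no shift in the fittings or the mat cap in the final pictures, and handed the job in.

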